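Strip down a sensor housing into its shadow-cut foam tray

TASK

Strip this sensor housing for rework: unscrew the blue cap from the black housing until its thread is free, lift it off, and draw out the white cartridge that stands under it. Stow the cap (open side down), the cartridge (standing upright) and every bracket lying on the bench in the pink foam tray, each fully down in the pocket cut to its own outline, and leave everything else on the bench where it is.

Things in the scene. Friction and masses are not known exactly. Their poses are not given: they have to be found in the camera images.
- cap_center (a point): blue ribbed screw cap, white disc on top, 50 mm across, 50 mm high, hollow, open below; point at its centre, 25 mm above its rim, z up, turning with the cap. Unscrews anticlockwise from above, rising 9 mm per turn, free after about two turns (11.9 to 12.9 rad); 2 mm axial play; hand-loose, stays where let go, so regrip at will, at any yaw, by its upper 40 mm.
- neck (a point): centre of the upper rim of the grey threaded neck (thread 40 mm across, 28 mm tall) on the black sensor housing (64 mm square, top 50 mm above the table), fixed in a 110 mm aluminium nest; z up. Screwed down, the cap's rim rests on the housing, its centre 3 mm below the neck's rim.
- cartridge_center (a point): white square cartridge with an orange band near the top, 16 x 16 x 44 mm, 30 g, standing loosely upright in the 26 mm bore of the neck under the cap (its foot on the housing's top, 16 mm showing above the neck's rim); the point is at its centre, 22 mm above its foot, its x and y square to its sides.
- bracket_l_center (a point): aluminium-coloured L bracket, 22 mm tall as it lies (along z), walls 12 mm thick, 60 g. The point is at half height (11 mm above its underside) in the middle of its straight web, where it is gripped across the 12 mm along its y axis. Plan outline in mm in its own x, y: long leg (the web) x -32..32, y -6..6; short leg x -32..-20, y 6..38. It may be absent.
- bracket_t_center (a point): orange T bracket, 22 mm tall as it lies (along z), walls 12 mm thick, 60 g. The point is at half height (11 mm above its underside) in the middle of its straight web, where it is gripped across the 12 mm along its y axis. Plan outline in mm in its own x, y: stem (the web) x -20..28, y -6..6; cross-bar x -32..-20, y -26..26. It may be absent.
- bracket_z_center (a point): yellow Z bracket, 22 mm tall as it lies (along z), walls 12 mm thick, 60 g. The point is at half height (11 mm above its underside) in the middle of its straight web, where it is gripped across the 12 mm along its y axis. Plan outline in mm in its own x, y: web x -18..18, y -6..6; flanges x -30..-18, y -6..30 and x 18..30, y -30..6. It may be absent.
- bracket_i_center (a point): brass-coloured I bracket, 22 mm tall as it lies (along z), walls 12 mm thick, 60 g. The point is at half height (11 mm above its underside) in the middle of its straight web, where it is gripped across the 12 mm along its y axis. Plan outline in mm in its own x, y: web x -18..18, y -6..6; flanges x -30..-18 and x 18..30, both y -22..22. It may be absent.
- pocket_cap (a point): round (eight-sided) pocket, 55 mm across, in the pink foam tray (184 x 280 x 16 mm, fixed, dark red pocket floors) that takes the cap, rim down. The point is the centre of the pocket floor, z up. Pocket 10 mm deep, floor 6 mm and foam top 16 mm above the table.
- pocket_cartridge (a point): square 21 mm pocket of the pink tray that takes the cartridge standing upright, orange band up, in any of its four quarter-turns. The point is on the pocket floor, at the point where the point of the part stands in plan; x and y run as those of the part when it fits (square to the tray). Pocket 10 mm deep, floor 6 mm and foam top 16 mm above the table, 2.5 mm clearance on every side.
- pocket_l (a point): L-shaped pocket of the pink tray. The point is on the pocket floor, at the point where the point of the part stands in plan; x and y run as those of the part when it fits (one way round only). Pocket 10 mm deep, floor 6 mm and foam top 16 mm above the table, 2.5 mm clearance on every side.
- pocket_t (a point): T-shaped pocket of the pink tray. The point is on the pocket floor, at the point where the point of the part stands in plan; x and y run as those of the part when it fits (one way round only). Pocket 10 mm deep, floor 6 mm and foam top 16 mm above the table, 2.5 mm clearance on every side.
- pocket_z (a point): Z-shaped pocket of the pink tray. The point is on the pocket floor, at the point where the point of the part stands in plan; x and y run as those of the part when it fits (or half a turn from it). Pocket 10 mm deep, floor 6 mm and foam top 16 mm above the table, 2.5 mm clearance on every side.
- pocket_i (a point): I-shaped pocket of the pink tray. The point is on the pocket floor, at the point where the point of the part stands in plan; x and y run as those of the part when it fits (or half a turn from it). Pocket 10 mm deep, floor 6 mm and foam top 16 mm above the table, 2.5 mm clearance on every side.
- driver: screwdriver lying beyond the tray, a bystander; origin under its middle
- screw_tray: black divided screw tray, 100 x 140 x 22 mm, a bystander; origin under its centre
- board: small dark green circuit board, 70 x 50 mm, 20 mm high, a bystander; origin under its centre
- shell_a: first empty black housing shell, an open 60 mm cube, a bystander; origin under its centre
- shell_b: second empty black housing shell, an open 60 mm cube, a bystander; origin under its centre
- shell_c: third empty black housing shell, an open 60 mm cube, a bystander; origin under its centre
Things that resemble listed ones, but are neither listed nor needed, are in the scene too. Of the things like the part that bears bracket_l_center, leave any that is turquoise; of the rest the smaller one is meant.

How it is judged:
By the outcome, as a careful person would: the job done as asked, in the order asked, and still so for the second after the job is handed in, with the robot touching nothing.
Of bracket_l, bracket_t, bracket_z, bracket_i only 2 to 4 are there at a start; the rules pass over those that are not, and their reading is None.
At some moment in a run one of bracket_l, bracket_t, bracket_z, bracket_i may be knocked a few centimetres aside while the robot is not near it.
It also fails if it takes over 210 s, if anything falls off the work surface, if the arm or the gripper's body presses on something with over 40 N, if the wrist force passes 120 N, or if a joint passes its speed limit or range.

ROBOT

A 6-joint arm with a two-finger parallel gripper is mounted at the origin on the work surface. World frame = base frame: x ahead of the robot, y to its left, z up, the work surface at z = 0. Lengths are in m, angles in rad, forces in N, time in s.
With the tool pointing down it reaches from about 0.375 to 0.825 m from the base axis. Payload 5.5 kg.
Tool frame: the origin (TCP) lies midway between the tips of the shut fingers; the grasp point (between the pads) lies 19 mm behind it (bot.grip_point_offset is the distance from the TCP to the grasp point, in m); z points along the fingers, y is the line along which they close (so a half turn about z gives the same grasp; the last joint's range is limited). The gripper opens to 85 mm and grips with 20 to 120 N. Pads are 22 mm wide; open, the fingers measure 114 mm over their backs; the gripper's body (76 mm by 85 mm) begins 54 mm behind the grasp point. The pads swing forward as they close: fully open they stand 13 mm farther back than shut.
Start: joints at [1.1, 0.314, -0.047, 1.21, 0, 1.571], TCP at [0.272, 0.535, 0.231] pointing down, gripper open.
Joint ranges: [-2.67, 2.67], [-0.69, 1.73], [-1.03, 1.25], [-2.08, 2.16], [-1.42, 1.45], [-3.14, 3.14]. Speed limits (rad/s): [2.39, 2.39, 3.01, 3.14, 3.14, 3.14].

INTERFACE

Orientations are given as a 3x3 rotation matrix whose columns are the frame's x, y, z axes.
In Python, from rig import bot, imaging, sign_off gives the robot as it stands.
- The arm moves only by the tool apply_moves, never from a script. Its arguments are lists of equal length, an entry for each row: "delta_pos": the shift along the tool's x, y, z in mm, a list of three; "spin": the turn about the tool's z in degrees; "claw": the opening, from -1 (shut) to 1 (fully open). A call has 1 to 20 rows; each row shifts and turns the commanded pose from where the row before left it, along the tool's axes as they then stand; what a row does not reach is not made up. A row lasts 1/8 s, in which the tool goes at most 62.5 mm and 10.7 degrees, less where a joint would pass 70% of its speed; a pose out of reach is approached as far as the arm can. A call is refused whole if a number of a shift passes 62.5 or a number of a turn 10.7, either way. A call with a gripper value outside its range is refused whole. The fingers move at their own pace and stop on an object; the grip force is fixed at half the most. Time passes only in rows, so rows that do not move let the fingers close. It gives the time, the measured TCP pose, the force, the opening and the grip force at its end, in the units of the state.
- bot.observe(): the state, without advancing time (a new reading comes with each control period).
- imaging.capture(name): name is "scene" or "top"; returns a dict with "frame" (384x512x3 uint8, red, green, blue), "depth" (384x512 float32, m along the optical axis (not along the pixel's ray), 0 where there is no reading), "intrinsics" (3x3 intrinsics, pixels), "k1" (the pictures are not rectified: a ray, as slopes to the right and down, at radius r is drawn at 1 + k1 r^2 times it, then the intrinsics apply), "pose" (4x4, takes a point from camera to world coordinates). Camera axes: x right, y up, looking along -z (the intrinsics and any distortion apply to the point x, -y, -z); pixel columns grow to the right and rows downward; lengths in m; the calibration is good to about 2 mm. A picture is of the moment at which its call begins.
- sign_off(): hands the job in; it is judged then, once.
The state is a dict: "clock": time; "joints": joint angles; "qd": joint speeds; "effort": joint torques, N m; "position": TCP position; "ee_rot": TCP orientation; "wrist_force": force on the tool from outside, world axes, zero at the start; "moment": the same for the moment, N m; "opening": finger opening in m; "finger_force": force on a finger pad.
Only numpy, scipy, OpenCV 4.12 (cv2) and the standard library are available. Lean on these libraries where they do the work, as an engineer would, in place of code of your own. Each camera call takes 0.05 s, during which the arm holds its last target. There are 200 camera calls.

## Working session

There is one attempt and no reset: what is moved stays moved. The work goes in short steps, Python scripts to look and compute and a tool call to move; the robot and the scene stay as the last step left them, time stands still between calls to the robot, and variables do not carry over. Pictures are saved under pics/ and viewed, at most 14 in all, crops included, and the job is handed in when it is done.

Besides the shell and the picture viewer there is one more tool, called after ">>>" as name([rows], argument=value, ...), one row to a line, values as JSON. apply_moves: Moves the arm, as the interface text tells. Its arguments: {"type":"object","properties":{"delta_pos":{"type":"array"},"spin":{"type":"array"},"claw":{"type":"array"}},"required":["delta_pos","spin","claw"]}

```bash
mkdir -p pics; ls; cat > h.py <<'E'
import numpy as np, cv2
from rig import bot, imaging, sign_off
def cap(n):
    c=imaging.capture(n); np.savez('last_'+n+'.npz',**c); return c
def cloud(c):
    d=c['depth']; K=c['intrinsics']; k1=float(c['k1'])
    h,w=d.shape; u,v=np.meshgrid(np.arange(w),np.arange(h))
    pts=np.stack([u,v],-1).reshape(-1,1,2).astype(np.float64)
    # undistort: drawn = ray*(1+k1 r^2)
    n=cv2.undistortPoints(pts,K.astype(float),np.array([k1,0,0,0,0.])).reshape(h,w,2)
    P=np.stack([n[...,0]*d,-n[...,1]*d,-d],-1)
    T=c['pose']; W=P@T[:3,:3].T+T[:3,3]; W[d==0]=np.nan
    return W
def save(c,name,box=None,s=1):
    f=c['frame'][...,::-1]
    if box: f=f[box[1]:box[3],box[0]:box[2]]
    if s!=1: f=cv2.resize(f,None,fx=s,fy=s,interpolation=cv2.INTER_CUBIC)
    cv2.imwrite('pics/'+name+'.png',f)
E
python3 - <<'E'
from h import *
for n in('top','scene'):
    c=cap(n); save(c,n+'0',s=1.5); print(n,c['intrinsics'].round(1).tolist(),c['k1'],c['pose'].round(3).tolist())
s=bot.observe(); print({k:np.round(v,3).tolist() for k,v in s.items()}, bot.grip_point_offset)
E
```

```text
pics
top [[447.1, 0.0, 254.0], [0.0, 447.1, 190.6], [0.0, 0.0, 1.0]] -0.1766278424745017 [[-0.009, 0.992, -0.123, 0.39], [-1.0, -0.008, 0.011, 0.022], [0.01, 0.123, 0.992, 1.545], [0.0, 0.0, 0.0, 1.0]]
scene [[402.0, 0.0, 259.9], [0.0, 402.0, 197.4], [0.0, 0.0, 1.0]] 0.006305565278369167 [[-0.527, -0.668, 0.526, 1.24], [0.85, -0.41, 0.331, 0.417], [-0.006, 0.621, 0.784, 1.068], [0.0, 0.0, 0.0, 1.0]]
{'clock': 0.1, 'joints': [1.1, 0.314, -0.048, 1.21, -0.0, 1.571], 'qd': [0.001, -0.001, 0.001, 0.001, 0.0, -0.001], 'effort': [-0.0, -54.077, 34.054, 0.011, 0.0, 0.0], 'position': [0.272, 0.534, 0.231], 'ee_rot': [[-0.891, 0.454, -0.001], [0.454, 0.891, -0.001], [-0.0, -0.002, -1.0]], 'wrist_force': [0.229, 0.344, -0.324], 'moment': [-0.011, 0.004, -0.027], 'finger_force': 0.0, 'opening': 0.085} 0.0187
```

View pics/top0.png

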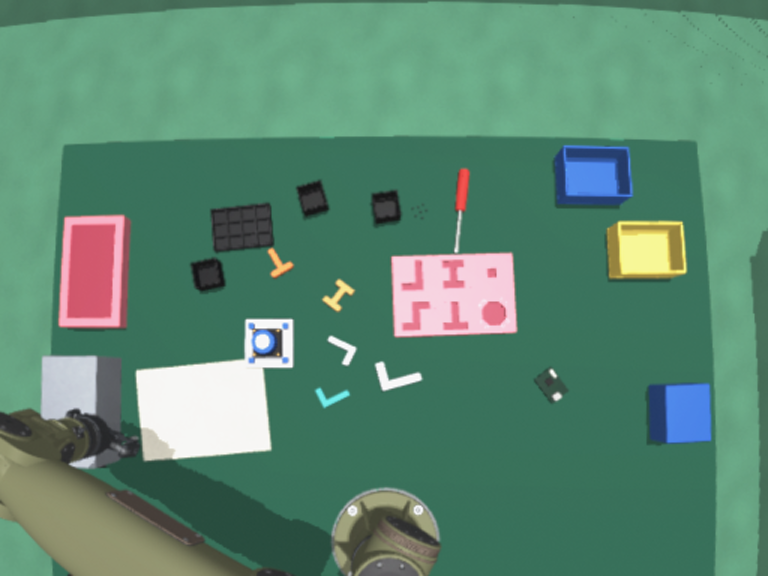

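View pics/scene0.png

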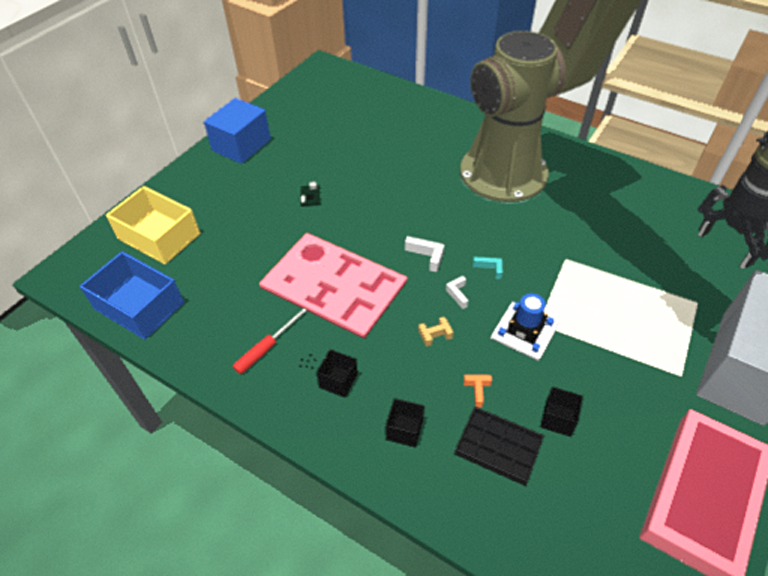

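Both pictures show the nest and cap at top0 (263,342). For the L there are three candidates: small aluminium (342,348), large aluminium (397,378) and turquoise (332,396). I choose the small aluminium one. The T is at (280,263), the I at (338,295), and there's no Z. The tray is at (455,295). Next is one close crop to check the choice.

```bash
python3 - <<'E'
from h import *
c=dict(np.load('last_top.npz')); save(c,'crop0',(150,155,350,275),4)
W=cloud(c); np.save('W.npy',W)
for n,(u,v) in dict(cap=(263,342),L=(351,351),bigL=(397,380),T=(283,267),I=(338,295),tray=(434,290),table=(340,450),capfl=(493,313)).items():
    print(n,W[int(v/1.5),int(u/1.5)].round(4))
hsv=cv2.cvtColor(c['frame'],cv2.COLOR_RGB2HSV)
for (u,v) in [(263,342),(351,351),(397,380),(283,267),(338,295),(434,290),(340,450),(493,313),(258,330)]: print(u,v,hsv[int(v/1.5),int(u/1.5)])
E
```

```text
cap [0.4486 0.2624 0.1009]
L [0.4304 0.0738 0.0228]
bigL [ 0.3652 -0.0273  0.0227]
T [0.6243 0.2323 0.0211]
I [0.5601 0.1039 0.0261]
tray [ 0.5694 -0.1158  0.0204]
table [0.2058 0.1032 0.0039]
capfl [ 0.5172 -0.2519  0.0083]
263 342 [  0   0 247]
351 351 [  0   0 247]
397 380 [120   1 247]
283 267 [ 19 136 247]
338 295 [ 25 105 246]
434 290 [169  36 247]
340 450 [ 78 127 114]
493 313 [174 126 229]
258 330 [110 146 175]
```

View pics/crop0.png

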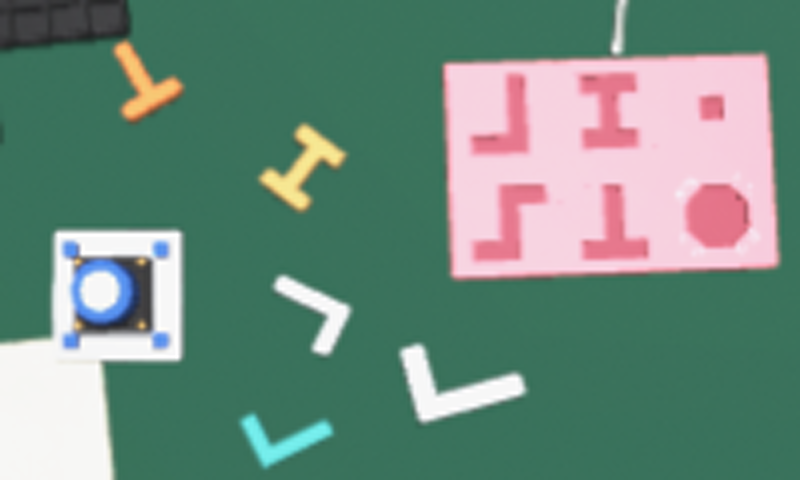

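The crop confirms the choice. The small L (crop 318,310) has the same handedness as the L pocket (510,120). The I is at (302,168), the T at (150,85), and the cap at (102,292). Now I'll fit the poses by their silhouettes.

```bash
cat > fit.py <<'E'
from h import *
from scipy.optimize import minimize
R=lambda x0,x1,y0,y1:np.array([[x0,y0],[x1,y0],[x1,y1],[x0,y1]],float)
SH=dict(l=[R(-32,32,-6,6),R(-32,-20,6,38)],t=[R(-20,28,-6,6),R(-32,-20,-26,26)],
 z=[R(-18,18,-6,6),R(-30,-18,-6,30),R(18,30,-30,6)],i=[R(-18,18,-6,6),R(-30,-18,-22,22),R(18,30,-22,22)],
 cart=[R(-8,8,-8,8)])
a=np.arange(32)*np.pi/16; SH['cap']=[25*np.c_[np.cos(a),np.sin(a)]]
def grow(rs,g): return [np.array([[r[:,0].min()-g,r[:,1].min()-g],[r[:,0].max()+g,r[:,1].min()-g],[r[:,0].max()+g,r[:,1].max()+g],[r[:,0].min()-g,r[:,1].max()+g]]) for r in rs]
def proj(c,P):
    T=c['pose'];X=(P-T[:3,3])@T[:3,:3]
    s=np.c_[X[:,0]/-X[:,2],-X[:,1]/-X[:,2]]; s=s*(1+float(c['k1'])*(s**2).sum(1,keepdims=True))
    K=c['intrinsics']; return s*[K[0,0],K[1,1]]+[K[0,2],K[1,2]]
def at(poly,p,z):
    q=poly/1000; cs,sn=np.cos(p[2]),np.sin(p[2])
    return np.c_[q@np.array([[cs,sn],[-sn,cs]])+p[:2],np.full(len(q),z)]
S=8
def ras(polys,box):
    x0,y0,x1,y1=box; im=np.zeros(((y1-y0)*S,(x1-x0)*S),np.uint8)
    for q in polys: cv2.fillPoly(im,[np.round((q+.5-[x0,y0])*S*16-8).astype(np.int32)],255,shift=4)
    return im
def render(c,rs,p,z0,z1,box,pocket=False):
    if pocket: im=ras([proj(c,at(r,p,z1)) for r in rs],box)&ras([proj(c,at(r,p,z0)) for r in rs],box)
    else: im=ras([cv2.convexHull(np.r_[proj(c,at(r,p,z0)),proj(c,at(r,p,z1))].astype(np.float32))[:,0] for r in rs],box)
    return cv2.resize(im,None,fx=1/S,fy=1/S,interpolation=cv2.INTER_AREA)/255.
def fit(c,rs,mask,p0,z0,z1,pocket=False,dyaw=0.15,fixyaw=False):
    uv=proj(c,at(np.array([[0,0]]),p0,z1))[0]; b=45
    box=(max(int(uv[0])-b,0),max(int(uv[1])-b,0),min(int(uv[0])+b,512),min(int(uv[1])+b,384))
    m=mask[box[1]:box[3],box[0]:box[2]].astype(float); G=lambda x:cv2.GaussianBlur(x,(0,0),.7); m=G(m)
    f=lambda q:((G(render(c,rs,np.r_[q,p0[2]] if fixyaw else q,z0,z1,box,pocket))-m)**2).sum()
    best=None; p0=np.array(p0,float)
    n=2 if fixyaw else 3; st=np.array([.005,.005,dyaw])[:n]
    x=p0[:n]
    for k in range(2):
        r=minimize(f,x,method='Nelder-Mead',options=dict(initial_simplex=np.vstack([x]+[x+np.eye(n)[i]*st[i]/(1+3*k) for i in range(n)]),xatol=1e-5,fatol=1e-3)); x=r.x
    return r.x if not fixyaw else np.r_[r.x,p0[2]],r.fun,m.sum()
def blob(mask,uv,rad=6):
    n,l=cv2.connectedComponents(mask.astype(np.uint8),connectivity=8)
    u,v=map(int,np.round(uv)); w=l[max(v-rad,0):v+rad+1,max(u-rad,0):u+rad+1]; w=w[w>0]
    return l==np.bincount(w).argmax() if len(w) else mask*False
def hsv(c): return cv2.split(cv2.cvtColor(c['frame'],cv2.COLOR_RGB2HSV).astype(np.int32))if 0 else [x.astype(int) for x in cv2.split(cv2.cvtColor(c['frame'],cv2.COLOR_RGB2HSV))]
def mask(c,k):
    h,s,v=hsv(c)
    if k=='l': return (s<40)&(v>120)
    if k=='t': return (h>4)&(h<22)&(s>90)&(v>90)
    if k=='i': return (h>=19)&(h<35)&(s>60)&(v>90)
    if k=='z': return (h>=19)&(h<35)&(s>60)&(v>90)
    if k=='pocket': return ((h>165)|(h<4))&(s>85)&(v>80)
    if k=='cap': return (h>100)&(h<125)&(s>100)&(v>60)
E
python3 - <<'E'
from fit import *
cs={n:dict(np.load(f'last_{n}.npz')) for n in('top','scene')}
init=dict(l=(.44,.085,1.2),t=(.637,.232,0.4),i=(.56,.104,.9))
W=cloud(cs['top'])
uvc=lambda u,v:W[int(155+v/4),int(150+u/4)]
def go(k,rs,p0s,z0,z1,mk,pocket=False,rad=6):
    for n,c in cs.items():
        best=None
        for p0 in p0s:
            m=blob(mask(c,mk),proj(c,at(np.array([[0,0.]]),p0,(z0+z1)/2))[0],rad)
            r=fit(c,rs,m,p0,z0,z1,pocket)
            if best is None or r[1]<best[1]: best=r
        print(k,n,best[0].round(4),round(best[1],1),round(best[2]))
d=lambda a,b:np.arctan2(*( (uvc(*b)-uvc(*a))[1::-1]))
xy=lambda *q:np.mean([uvc(*w)[:2] for w in q],0)
go('l',SH['l'],[(*xy((312,298)),d((345,312),(280,283)))],0,.022,'l')
go('t',SH['t'],[(*xy((142,78)),d((150,98),(122,45)))],0,.022,'t')
go('i',SH['i'],[(*xy((302,168)),d((285,190),(320,145)))],0,.022,'i')
up=d((615,240),(615,190))
for k,q in dict(l=(517,112),t=(615,222),i=(609,111),cart=(711,108)).items():
    y=up if k!='z' else 0
    go('p'+k,grow(SH[k],2.5),[(*xy(q),y)],.006,.016,'pocket',True,4)
print('up',up, uvc(717,215), uvc(102,292))
E
```

```text
l top [0.4467 0.0963 1.1298] 5.0 134
l scene [0.4493 0.0954 1.1131] 1.2 179
t top [0.6436 0.2484 0.5275] 5.3 152
t scene [0.6449 0.2472 0.5453] 3.5 222
i top [ 0.5595  0.104  -0.6617] 6.7 181
i scene [ 0.5593  0.1028 -0.6713] 21.1 190
pl top [ 0.6057 -0.0819  0.0416] 1.6 129
pl scene [ 0.6053 -0.0836  0.0742] 23.2 147
pt top [ 0.5129 -0.1646  0.0214] 0.8 150
pt scene [ 0.5123 -0.1665  0.0386] 25.4 134
pi top [ 0.608  -0.1626  0.0286] 1.8 178
pi scene [ 0.6061 -0.1653  0.0159] 31.3 181
pcart top [ 0.6098 -0.2524  0.0371] 0.3 36
pcart scene [ 0.6089 -0.2553  0.2272] 7.7 35
up -0.02930863361651874 [ 0.51742452 -0.25593316  0.00565544] [0.44864592 0.26240424 0.10092248]
```

```bash
cat >> fit.py <<'E'
def plan(x,y,z,yaw,sym=np.pi):
    """print shift in tool axes (mm) and spin (deg) to reach TCP x,y,z with tool-y parallel to part y (tool x yaw = yaw mod sym)"""
    s=bot.observe(); Rm=s['ee_rot']; d=Rm.T@(np.array([x,y,z])-s['position'])*1000
    cur=np.arctan2(Rm[1,0],Rm[0,0]); dy=(yaw-cur+sym/2)%sym-sym/2
    q6=s['joints'][5]; q1=s['joints'][0]; dq1=np.arctan2(y,x)-q1
    print('pos',s['position'].round(4),'shift',d.round(1),'spin',round(np.degrees(-dy),1),'| q6 now',round(np.degrees(q6)),'end',round(np.degrees(q6+dq1-dy)),'alts +-',round(np.degrees(sym)),'t',round(s['clock'],1))
E
python3 - <<'E'
from fit import *
cs={n:dict(np.load(f'last_{n}.npz')) for n in('top','scene')}
for n,c in cs.items():
    h,s,v=hsv(c)
    uv=proj(c,np.array([[.4486,.2624,.100]]))[0]
    b=blob(mask(c,'cap'),uv,10)
    cn,_=cv2.findContours(b.astype(np.uint8),cv2.RETR_EXTERNAL,cv2.CHAIN_APPROX_NONE)
    m=np.zeros(b.shape,np.uint8); cv2.drawContours(m,cn,-1,1,-1)
    print(n,uv,b.sum(),m.sum(), fit(c,SH['cap'],m,(.4486,.2624,0),.050,.100,fixyaw=True))
    # housing nest corners check
    uv=proj(c,np.array([[.517,-.256,.01]]))[0]; b=blob(mask(c,'pocket'),uv,5)
    o=27.5/np.cos(np.pi/8)*np.c_[np.cos(a[::4]+np.pi/8),np.sin(a[::4]+np.pi/8)]
    print(' pcap',fit(c,[o],b,(.517,-.256,.03),.006,.016,True,fixyaw=True))
plan(.45,.262,.13,2.7)
E
```

```text
top [175.04810824 228.02566059] 145 228 (array([0.45089639, 0.26332269, 0.        ]), np.float64(3.9804915141204207), np.float64(228.00000000000003))
 pcap (array([ 0.5153602 , -0.25459597,  0.03      ]), np.float64(1.0385725586992236), np.float64(206.00000000000006))
scene [355.23309405 200.29018254] 292 368 (array([0.45481986, 0.26258939, 0.        ]), np.float64(12.268575043333104), np.float64(368.0000000000001))
 pcap (array([ 0.51362598, -0.25653467,  0.03      ]), np.float64(16.554047887545323), np.float64(162.00000000000003))
pos [0.2719 0.5343 0.2305] shift [-282.2 -161.7  100.8] spin -1.7 | q6 now 90 end 56 alts +- 180 t 0.1
```

>>> apply_moves([
  [-40,-23,0],
  [-50,-28.5,0],
  [-50,-28.5,0],
  [-50,-28.5,0],
  [-50,-28.5,0],
  [-42,-24.5,0],
  [0,0,10],
  [0,0,20],
  [0,0,20],
  [0,0,20],
  [0,0,10],
  [0,0,0],
  [0,0,0],
  [0,0,0],
  [0,0,0],
  [0,0,0],
  [0,0,0],
], spin=[0,0,0,0,0,0,8,10,10,10,10,10,10,10,10,6,0], claw=[1,1,1,1,1,1,1,1,1,1,1,1,1,1,1,1,1])

```text
clock: 2.22
position: [0.4499, 0.2627, 0.151]
ee_rot: [[0.514, 0.858, -0.001], [0.858, -0.514, -0.0], [-0.001, -0.0, -1.0]]
wrist_force: [0.1, -0.2, 0.3]
opening: 0.0854
finger_force: 0.0
```

```bash
python3 - <<'E'
from fit import *
c=cap('scene'); save(c,'s1',(290,130,420,240),5); plan(.4515,.263,.062,2.7)
E
```

```text
pos [0.45   0.2627 0.151 ] shift [ 1.1  1.2 89. ] spin 84.4 | q6 now 151 end 236 alts +- 180 t 2.3
```

View pics/s1.png

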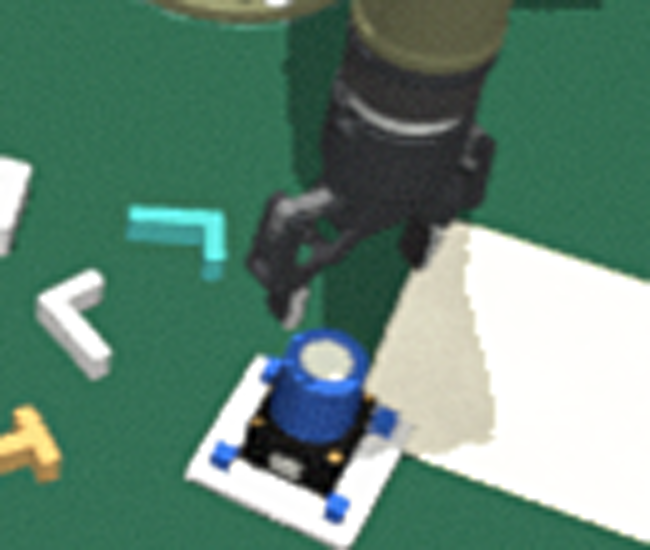

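The open gripper (crop 350,290) stands over the cap (325,385). I'll descend and grip.

>>> apply_moves([
  [1,1,8],
  [0,0,16],
  [0,0,20],
  [0,0,20],
  [0,0,15],
  [0,0,8],
  [0,0,0],
  [0,0,0],
  [0,0,0],
  [0,0,0],
  [0,0,0],
  [0,0,0],
  [0,0,0],
  [0,0,0],
], spin=[0,0,0,0,0,0,0,0,0,0,0,0,0,0], claw=[1,1,1,1,1,1,1,0.1,0.1,0.1,0.1,0.1,0.1,0.1])

```text
clock: 4.03
position: [0.4526, 0.2635, 0.0653]
ee_rot: [[0.515, 0.857, 0.002], [0.857, -0.515, 0.001], [0.002, 0.002, -1.0]]
wrist_force: [0.8, -2.0, 6.5]
opening: 0.0487
finger_force: 62.4
```

>>> apply_moves([
  [0,0,-0.25],
  [0,0,-0.25],
  [0,0,-0.25],
  [0,0,-0.25],
  [0,0,-0.25],
  [0,0,-0.25],
  [0,0,-0.25],
  [0,0,-0.25],
  [0,0,-0.25],
  [0,0,-0.25],
  [0,0,-0.25],
  [0,0,-0.25],
  [0,0,-0.25],
  [0,0,-0.25],
  [0,0,-0.25],
  [0,0,-0.25],
], spin=[-5,-10,-10,-10,-10,-10,-10,-10,-10,-10,-10,-10,-10,-10,-10,-5], claw=[0.1,0.1,0.1,0.1,0.1,0.1,0.1,0.1,0.1,0.1,0.1,0.1,0.1,0.1,0.1,0.1])

```text
clock: 6.02
position: [0.4528, 0.2631, 0.0687]
ee_rot: [[-0.873, -0.488, 0.002], [-0.488, 0.873, -0.0], [-0.002, -0.002, -1.0]]
wrist_force: [3.3, -1.3, -0.2]
opening: 0.0487
finger_force: 62.0
```

>>> apply_moves([
  [0,0,-0.2],
  [0,0,-0.25],
  [0,0,-0.25],
  [0,0,-0.25],
  [0,0,-0.25],
  [0,0,-0.25],
  [0,0,-0.25],
  [0,0,-0.25],
  [0,0,-0.25],
  [0,0,-0.25],
  [0,0,-0.25],
  [0,0,-0.25],
  [0,0,-0.25],
  [0,0,-0.25],
  [0,0,-0.25],
  [0,0,-0.15],
], spin=[-5,-10,-10,-10,-10,-10,-10,-10,-10,-10,-10,-10,-10,-10,-10,-5], claw=[0.1,0.1,0.1,0.1,0.1,0.1,0.1,0.1,0.1,0.1,0.1,0.1,0.1,0.1,0.1,0.1])

```text
clock: 8.02
position: [0.4521, 0.2631, 0.0724]
ee_rot: [[1.0, -0.014, 0.001], [-0.014, -1.0, -0.0], [0.001, 0.0, -1.0]]
wrist_force: [2.5, -0.8, 1.3]
opening: 0.0489
finger_force: 62.1
```

```bash
python3 - <<'E'
from fit import *
s=bot.observe(); print(np.degrees(s['joints']).round(1),s['wrist_force'].round(1),s['moment'].round(2),s['position'].round(4))
E
```

```text
[  30.2   16.7  -26.6   46.7   -0.  -149. ] [ 2.5 -0.8  1.3] [-0.28 -0.39 -0.02] [0.4521 0.2631 0.0724]
```

>>> apply_moves([
  [0,0,0],
  [0,0,0],
  [0,0,0],
  [0,0,0],
  [0,0,0],
  [0,0,0],
  [0,0,0],
  [0,0,0],
  [0,0,0],
  [0,0,0],
  [0,0,0],
  [0,0,0],
  [0,0,0],
  [0,0,0],
  [0,0,0],
  [0,0,0],
  [0,0,0],
  [0,0,0],
  [0,0,0],
  [0,0,0],
], spin=[0,0,0,10.5,10.5,10.5,10.5,10.5,10.5,10.5,10.5,10.5,10.5,10.5,10.5,10.5,10.5,10.5,10.5,10.5], claw=[0.6,0.6,0.6,0.6,0.6,0.6,0.6,0.6,0.6,0.6,0.6,0.6,0.6,0.6,0.6,0.6,0.6,0.6,0.6,0.6])

```text
clock: 10.52
position: [0.4515, 0.2632, 0.0721]
ee_rot: [[-1.0, -0.003, -0.0], [-0.003, 1.0, 0.0], [0.0, 0.0, -1.0]]
wrist_force: [0.0, 0.3, 0.4]
opening: 0.0684
finger_force: 0.0
```

>>> apply_moves([
  [0,0,0],
  [0,0,0],
  [0,0,0],
  [0,0,0],
  [0,0,0],
  [0,0,0],
  [0,0,0],
  [0,0,0],
  [0,0,0],
  [0,0,0],
  [0,0,0],
  [0,0,0],
  [0,0,0],
  [0,0,0],
  [0,0,0],
  [0,0,0],
  [0,0,0],
], spin=[10.5,10.5,10.5,10.5,10.5,10.5,10.5,10.5,10.5,10.5,7,0,0,0,0,0,0], claw=[0.6,0.6,0.6,0.6,0.6,0.6,0.6,0.6,0.6,0.6,0.6,0.6,0.1,0.1,0.1,0.1,0.1])

```text
clock: 12.65
position: [0.4525, 0.2632, 0.0726]
ee_rot: [[0.366, 0.931, 0.002], [0.931, -0.366, -0.0], [0.0, 0.002, -1.0]]
wrist_force: [2.9, -2.7, 5.8]
opening: 0.0488
finger_force: 61.7
```

>>> apply_moves([
  [0,0,-0.15],
  [0,0,-0.25],
  [0,0,-0.25],
  [0,0,-0.25],
  [0,0,-0.25],
  [0,0,-0.25],
  [0,0,-0.25],
  [0,0,-0.25],
  [0,0,-0.25],
  [0,0,-0.25],
  [0,0,-0.25],
  [0,0,-0.25],
  [0,0,-0.25],
  [0,0,-0.25],
  [0,0,-0.25],
  [0,0,-0.1],
], spin=[-5,-10,-10,-10,-10,-10,-10,-10,-10,-10,-10,-10,-10,-10,-10,-5], claw=[0.1,0.1,0.1,0.1,0.1,0.1,0.1,0.1,0.1,0.1,0.1,0.1,0.1,0.1,0.1,0.1])

```text
clock: 14.65
position: [0.4526, 0.2635, 0.0764]
ee_rot: [[-0.78, -0.626, 0.002], [-0.626, 0.78, 0.0], [-0.002, -0.001, -1.0]]
wrist_force: [2.5, -1.0, 4.4]
opening: 0.0488
finger_force: 61.7
```

>>> apply_moves([
  [0,0,-0.15],
  [0,0,-0.25],
  [0,0,-0.25],
  [0,0,-0.25],
  [0,0,-0.25],
  [0,0,-0.25],
  [0,0,-0.25],
  [0,0,-0.25],
  [0,0,-0.25],
  [0,0,-0.25],
  [0,0,-0.25],
  [0,0,-0.25],
  [0,0,-0.25],
  [0,0,-0.25],
  [0,0,-0.1],
], spin=[-5,-10,-10,-10,-10,-10,-10,-10,-10,-10,-10,-10,-10,-10,-4], claw=[0.1,0.1,0.1,0.1,0.1,0.1,0.1,0.1,0.1,0.1,0.1,0.1,0.1,0.1,0.1])

```text
clock: 16.52
position: [0.4525, 0.2638, 0.0799]
ee_rot: [[0.999, -0.04, 0.002], [-0.04, -0.999, 0.001], [0.002, -0.001, -1.0]]
wrist_force: [2.9, -0.3, 2.9]
opening: 0.0486
finger_force: 61.7
```

```bash
python3 - <<'E'
from fit import *
s=bot.observe(); print(np.degrees(s['joints']).round(1),s['wrist_force'].round(1),s['moment'].round(2),s['position'].round(4),s['opening'])
E
```

```text
[  30.2   16.2  -26.1   47.6    0.  -147.5] [ 2.9 -0.3  2.9] [-0.1  -0.63 -0.06] [0.4525 0.2638 0.0799] 0.048634795721196916
```

>>> apply_moves([
  [0,0,0],
  [0,0,0],
  [0,0,0],
  [0,0,0],
  [0,0,0],
  [0,0,0],
  [0,0,0],
  [0,0,0],
  [0,0,0],
  [0,0,0],
  [0,0,0],
  [0,0,0],
  [0,0,0],
  [0,0,0],
  [0,0,0],
  [0,0,0],
  [0,0,0],
  [0,0,0],
  [0,0,0],
  [0,0,0],
], spin=[0,0,0,10.5,10.5,10.5,10.5,10.5,10.5,10.5,10.5,10.5,10.5,10.5,10.5,10.5,10.5,10.5,10.5,10.5], claw=[0.6,0.6,0.6,0.6,0.6,0.6,0.6,0.6,0.6,0.6,0.6,0.6,0.6,0.6,0.6,0.6,0.6,0.6,0.6,0.6])

```text
clock: 19.02
position: [0.4512, 0.2632, 0.0792]
ee_rot: [[-1.0, 0.023, -0.001], [0.023, 1.0, -0.0], [0.001, -0.0, -1.0]]
wrist_force: [0.1, 0.0, 0.3]
opening: 0.0682
finger_force: 0.0
```

>>> apply_moves([
  [0,0,0],
  [0,0,0],
  [0,0,0],
  [0,0,0],
  [0,0,0],
  [0,0,0],
], spin=[0,0,0,0,0,0], claw=[0.6,0.1,0.1,0.1,0.1,0.1])

```text
clock: 19.77
position: [0.4515, 0.2631, 0.0795]
ee_rot: [[-1.0, 0.017, -0.0], [0.017, 1.0, -0.0], [0.0, -0.0, -1.0]]
wrist_force: [-1.9, -2.1, 4.8]
opening: 0.0487
finger_force: 61.3
```

>>> apply_moves([
  [0,0,-0.15],
  [0,0,-0.25],
  [0,0,-0.25],
  [0,0,-0.25],
  [0,0,-0.25],
  [0,0,-0.25],
  [0,0,-0.25],
  [0,0,-0.25],
  [0,0,-0.25],
  [0,0,-0.25],
  [0,0,-0.25],
  [0,0,-0.25],
  [0,0,-0.25],
  [0,0,-0.25],
  [0,0,-0.25],
  [0,0,-0.25],
  [0,0,-0.25],
  [0,0,-0.25],
], spin=[-5,-10,-10,-10,-10,-10,-10,-10,-10,-10,-10,-10,-10,-10,-10,-10,-8,0], claw=[0.1,0.1,0.1,0.1,0.1,0.1,0.1,0.1,0.1,0.1,0.1,0.1,0.1,0.1,0.1,0.1,0.1,0.1])

```text
clock: 22.02
position: [0.4536, 0.2628, 0.0839]
ee_rot: [[0.951, -0.308, 0.004], [-0.308, -0.951, -0.001], [0.004, 0.0, -1.0]]
wrist_force: [5.2, -2.7, -2.0]
opening: 0.0487
finger_force: 62.1
```

>>> apply_moves([
  [0,0,-1],
  [0,0,-1],
  [0,0,-1],
  [0,0,0],
], spin=[0,0,0,0], claw=[0.1,0.1,0.1,0.1])

```text
clock: 22.52
position: [0.4535, 0.2626, 0.0867]
ee_rot: [[0.951, -0.309, 0.003], [-0.309, -0.951, -0.002], [0.004, 0.001, -1.0]]
wrist_force: [5.0, -2.7, -2.4]
opening: 0.0489
finger_force: 62.5
```

>>> apply_moves([
  [0,0,-3],
  [0,0,-6],
  [0,0,-10],
  [0,0,-15],
  [0,0,-20],
  [0,0,-20],
  [0,0,-10],
  [0,0,0],
], spin=[0,0,0,0,0,0,0,0], claw=[0.1,0.1,0.1,0.1,0.1,0.1,0.1,0.1])

```text
clock: 23.52
position: [0.4522, 0.2636, 0.1718]
ee_rot: [[0.951, -0.309, 0.002], [-0.309, -0.951, 0.001], [0.001, -0.001, -1.0]]
wrist_force: [0.5, -0.3, -1.9]
opening: 0.0488
finger_force: 62.7
```

```bash
python3 - <<'E'
from fit import *
c=cap('scene'); save(c,'s2',(290,90,420,230),4.2); plan(.5153,-.2555,.13,0.03)
s=bot.observe(); print(s['wrist_force'].round(1))
E
```

```text
pos [0.4517 0.2633 0.171 ] shift [220.6 473.9  40.8] spin -19.7 | q6 now -132 end -208 alts +- 180 t 23.6
[-0.1 -0.2 -1.6]
```

View pics/s2.png

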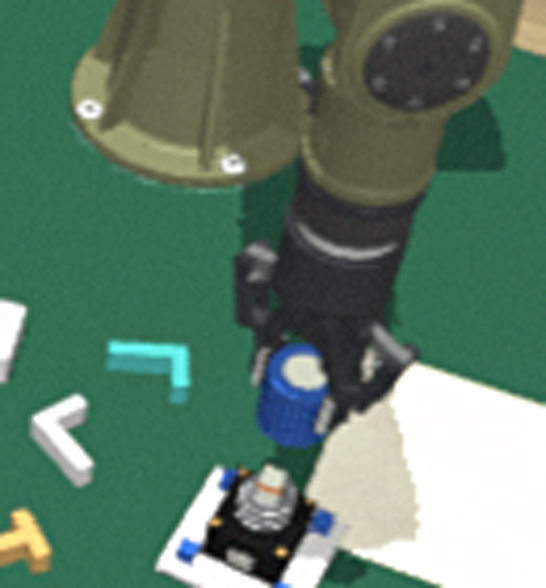

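The cap is off and in the gripper (crop 300,395). The cartridge stands in the neck (270,490). Next I'll carry the cap to the tray.

>>> apply_moves([
  [0,0,0],
  [0,0,0],
  [0,0,0],
  [0,0,0],
  [0,0,0],
  [0,0,0],
  [0,0,0],
  [20,-2,0],
  [40,-5,0],
  [50,-6,0],
  [50,-6,0],
  [50,-6,0],
  [50,-6,0],
  [50,-6,0],
  [50,-7,0],
  [50,-7,0],
  [50,-6,0],
  [40,-5,0],
  [19,-2,0],
  [0,0,0],
], spin=[10.3,10.3,10.3,10.3,10.3,10.3,10.2,0,0,0,0,0,0,0,0,0,0,0,0,0], claw=[0.1,0.1,0.1,0.1,0.1,0.1,0.1,0.1,0.1,0.1,0.1,0.1,0.1,0.1,0.1,0.1,0.1,0.1,0.1,0.1])

```text
clock: 26.08
position: [0.515, -0.2567, 0.1702]
ee_rot: [[-0.0, -1.0, -0.001], [-1.0, 0.0, 0.001], [-0.001, 0.001, -1.0]]
wrist_force: [-0.2, 0.7, -1.3]
opening: 0.049
finger_force: 62.8
```

>>> apply_moves([
  [0,0,10],
  [0,0,20],
  [0,0,30],
  [0,0,30],
  [0,0,15],
  [0,0,5],
  [0,0,0],
], spin=[0,0,0,0,0,0,0], claw=[0.1,0.1,0.1,0.1,0.1,0.1,0.1])

```text
clock: 26.95
position: [0.5161, -0.2556, 0.0612]
ee_rot: [[0.001, -1.0, 0.0], [-1.0, -0.001, -0.0], [0.0, -0.0, -1.0]]
wrist_force: [-0.8, 0.4, -0.1]
opening: 0.0487
finger_force: 62.8
```

```bash
python3 - <<'E'
from fit import *
plan(.5153,-.2555,.04,-np.pi/2)
p=bot.observe()['position']
for n in('top','scene'):
    c=cap(n); uv=proj(c,np.array([[p[0],p[1],p[2]+.01]]))[0]
    b=blob(mask(c,'cap'),uv,10)
    try:
        mu=np.argwhere(b).mean(0); print(n,uv.round(1),mu[::-1].round(1),b.sum())
    except Exception as e: print(e)
    x,y=uv.astype(int); save(c,'c3'+n,(max(x-45,0),max(y-40,0),x+45,y+40),5)
a=[cv2.resize(cv2.imread(f'pics/c3{n}.png'),(400,356)) for n in('top','scene')]; cv2.imwrite('pics/c3.png',np.hstack(a))
E
```

```text
pos [ 0.5161 -0.2556  0.0612] shift [-0.1  0.9 21.2] spin 0.1 | q6 now -116 end -116 alts +- 180 t 26.9
top [332.4 206.7] [326.9 208.9] 56
scene [206.1 156.6] [209.  158.1] 144
```

View pics/c3.png

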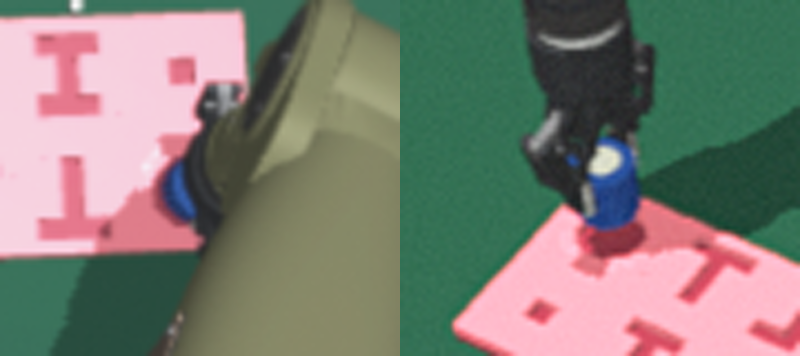

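The right half shows the cap (610,190) hanging over its octagonal pocket (610,238). The calibrations agree within the clearance, so I'll lower it with force checks.

>>> apply_moves([
  [0,0,8],
  [0,0,8],
  [0,0,8],
  [0,0,4],
  [0,0,4],
  [0,0,3],
  [0,0,0],
], spin=[0,0,0,0,0,0,0], claw=[0.1,0.1,0.1,0.1,0.1,0.1,0.1])

```text
clock: 27.92
position: [0.5157, -0.2557, 0.0256]
ee_rot: [[0.0, -1.0, -0.0], [-1.0, -0.0, 0.0], [-0.0, 0.0, -1.0]]
wrist_force: [-0.4, 0.2, -0.7]
opening: 0.0488
finger_force: 62.8
```

>>> apply_moves([
  [0,0,2],
  [0,0,1.5],
  [0,0,0],
  [0,0,0],
], spin=[0,0,0,0], claw=[0.1,0.1,0.1,0.1])

```text
clock: 28.42
position: [0.5159, -0.2558, 0.0223]
ee_rot: [[0.0, -1.0, 0.0], [-1.0, -0.0, -0.0], [0.0, -0.0, -1.0]]
wrist_force: [0.0, 0.4, -1.2]
opening: 0.0487
finger_force: 62.8
```

>>> apply_moves([
  [0,0,0],
  [0,0,0],
  [0,0,0],
  [0,0,0],
  [0,0,-10],
  [0,0,-20],
  [0,0,-40],
  [0,0,-40],
  [0,0,-40],
  [0,0,-20],
  [0,0,0],
], spin=[0,0,0,0,0,0,0,0,0,0,0], claw=[0.3,0.5,0.6,0.6,0.6,0.6,0.6,0.6,0.6,0.6,0.6])

```text
clock: 29.8
position: [0.5171, -0.2564, 0.1947]
ee_rot: [[0.0, -1.0, 0.004], [-1.0, -0.0, -0.002], [0.002, -0.004, -1.0]]
wrist_force: [-0.5, -0.4, -0.5]
opening: 0.0682
finger_force: 0.0
```

```bash
python3 - <<'E'
from fit import *
ims=[]
for n in('top','scene'):
    c=cap(n); W=cloud(c)
    for nm,(x,y) in dict(cart=(.452,.263),cap=(.516,-.2555)).items():
        r=np.hypot(W[...,0]-x,W[...,1]-y)<(.022 if nm=='cart' else .035)
        zt=W[r][:,2]
        if nm=='cart': q=W[r&(W[...,2]>.087)]; print(n,nm,len(q),q.mean(0).round(4),q[:,2].max().round(4),cv2.minAreaRect((q[:,:2]*1000).astype(np.float32)))
        else:
            q=W[r&(W[...,2]>.045)]; print(n,nm,len(q),q.mean(0).round(4) if len(q) else '',np.sort(zt)[-12::4].round(4))
        u,v=proj(c,np.array([[x,y,.08 if nm=='cart' else .04]]))[0].astype(int)
        f=c['frame'][v-16:v+16,u-16:u+16,::-1]; ims.append(cv2.resize(f,(350,280),interpolation=cv2.INTER_CUBIC) if 0 else cv2.resize(f,(300,300),interpolation=cv2.INTER_CUBIC))
cv2.imwrite('pics/c4.png',np.vstack([np.hstack(ims[:2]),np.hstack(ims[2:])]))
E
```

```text
top cart 27 [0.4508 0.2635 0.0952] 0.0986 ((450.6767578125, 263.30084228515625), (16.564523696899414, 14.074592590332031), 0.3315131664276123)
top cap 1095 [ 0.5143 -0.2542  0.5829] [0.7152 0.7155 0.7159]
scene cart 26 [0.4564 0.2634 0.0926] 0.0964 ((455.5365295410156, 263.2577819824219), (19.765432357788086, 15.678234100341797), 4.029511451721191)
scene cap 840 [ 0.527  -0.2399  0.3458] [0.5985 0.5996 0.6011]
```

View pics/c4.png

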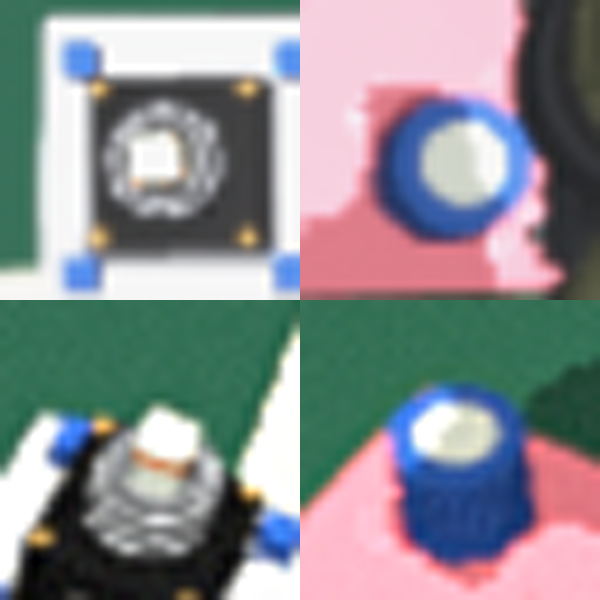

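The cap sits down in its pocket. The cartridge is a nearly axis-aligned white square at upper-left (157,158), about (0.452, 0.263).

>>> apply_moves([
  [-20,3,0],
  [-40,5,0],
  [-50,6,0],
  [-50,6,0],
  [-50,6,0],
  [-50,6,0],
  [-50,6,0],
  [-50,7,0],
  [-50,7,0],
  [-50,6,0],
  [-40,5,0],
  [-20,2,0],
  [0,0,0],
  [0,0,0],
], spin=[0,0,0,0,0,0,0,0,0,0,0,0,0,0], claw=[0.6,0.6,0.6,0.6,0.6,0.6,0.6,0.6,0.6,0.6,0.4,0.4,0.4,0.4])

```text
clock: 31.65
position: [0.4501, 0.2633, 0.1918]
ee_rot: [[-0.0, -1.0, -0.001], [-1.0, 0.0, -0.001], [0.001, 0.001, -1.0]]
wrist_force: [-0.3, -0.4, -0.1]
opening: 0.0597
finger_force: 0.0
```

>>> apply_moves([
  [0,0,0],
  [0,0,0],
  [0,0,0],
  [0,0,0],
  [0,0,0],
  [0,0,0],
  [0,0,0],
  [0,0,0],
  [0,0,0],
  [0,0,10],
  [0,0,20],
  [0,0,20],
  [0,0,10],
  [0,0,0],
], spin=[9.8,9.8,9.8,9.8,9.8,9.8,9.8,9.8,10,0,0,0,0,0], claw=[0.2,0.2,0.2,0.2,0.2,0.2,0.2,0.2,0.2,0.2,0.2,0.2,0.2,0.2])

```text
clock: 33.4
position: [0.45, 0.2634, 0.1314]
ee_rot: [[-1.0, -0.029, -0.002], [-0.029, 1.0, -0.001], [0.002, -0.001, -1.0]]
wrist_force: [-0.9, -1.1, 0.3]
opening: 0.0513
finger_force: 0.0
```

```bash
python3 - <<'E'
from fit import *
plan(.4523,.2634,.081,np.pi+.028); c=cap('scene'); save(c,'s5',(320,140,400,220),7)
E
```

```text
pos [0.45   0.2634 0.1314] shift [-2.3 -0.  50.4] spin 0.1 | q6 now 29 end 29 alts +- 180 t 33.4
```

View pics/s5.png

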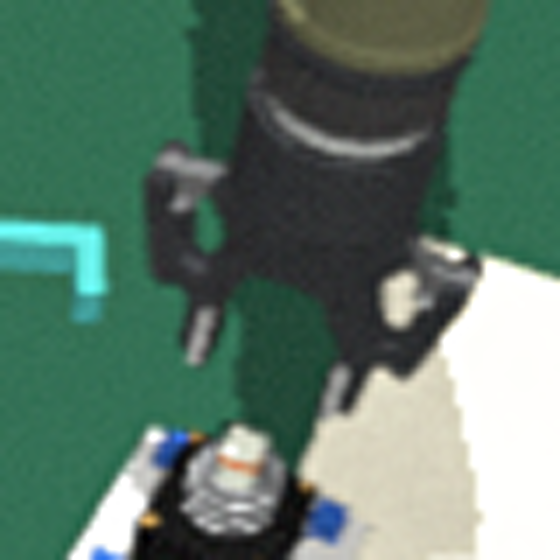

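The fingers straddle the cartridge (crop 240,465) with room on both sides. I'll descend and grip.

>>> apply_moves([
  [-2,0,10],
  [0,0,15],
  [0,0,15],
  [0,0,7],
  [0,0,2.5],
  [0,0,0],
  [0,0,0],
  [0,0,0],
  [0,0,0],
  [0,0,0],
  [0,0,0],
  [0,0,0],
], spin=[0,0,0,0,0,0,0,0,0,0,0,0], claw=[0.2,0.2,0.2,0.2,0.2,0.2,-1,-1,-1,-1,-1,-1])

```text
clock: 34.95
position: [0.453, 0.2645, 0.0834]
ee_rot: [[-1.0, -0.028, 0.001], [-0.028, 1.0, 0.001], [-0.001, 0.001, -1.0]]
wrist_force: [-1.2, -0.7, 6.1]
opening: 0.014
finger_force: 59.8
```

>>> apply_moves([
  [0,0,-3],
  [0,0,-8],
  [0,0,-15],
  [0,0,-20],
  [0,0,-25],
  [0,0,-10],
  [0,0,0],
], spin=[0,0,0,0,0,0,0], claw=[-1,-1,-1,-1,-1,-1,-1])

```text
clock: 35.83
position: [0.4532, 0.2646, 0.1647]
ee_rot: [[-1.0, -0.028, 0.002], [-0.028, 1.0, 0.001], [-0.002, 0.001, -1.0]]
wrist_force: [-0.4, -0.4, -0.2]
opening: 0.0138
finger_force: 59.2
```

```bash
python3 - <<'E'
from fit import *
s=bot.observe(); print(s['wrist_force'].round(1),s['opening'])
c=cap('scene'); save(c,'s6',(320,130,400,210),7); W=cloud(c)
p=s['position']
m=(np.hypot(W[...,0]-p[0],W[...,1]-p[1])<.03)
h,sa,v=hsv(c); w=(sa<60)&(v>170)&m&(W[...,2]>.1)
print(w.sum(), W[w].mean(0).round(4), W[w][:,2].min(), W[w][:,2].max())
plan(.611,-.2528,.16,np.pi+.028)
E
```

```text
[-0.4 -0.4 -0.2] 0.013829131640321478
57 [0.4602 0.2647 0.158 ] 0.13197528293453975 0.19435689779666965
pos [0.4526 0.2643 0.1638] shift [-143.7 -521.4    3.8] spin 0.0 | q6 now 29 end -24 alts +- 180 t 35.9
```

View pics/s6.png

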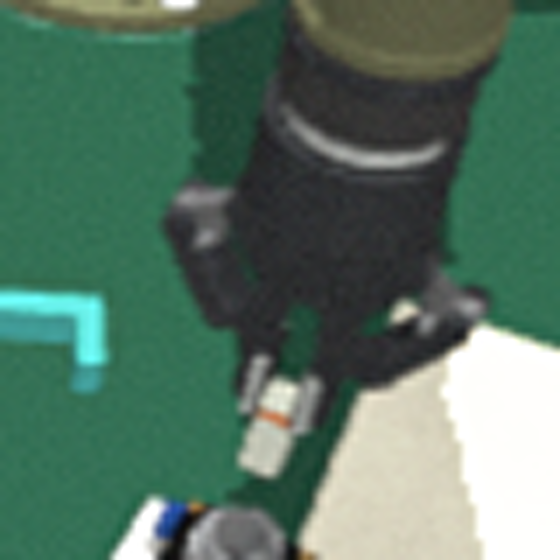

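The cartridge is out and held squarely (crop 268,430). I'll carry it to the tray.

>>> apply_moves([
  [-6,-22,0],
  [-11,-40,0],
  [-14,-50,0],
  [-14,-50,0],
  [-14,-50,0],
  [-14,-50,0],
  [-14,-50,0],
  [-14,-50,0],
  [-14,-50,0],
  [-13,-50,0],
  [-10,-38,0],
  [-5.5,-21,0],
  [0,0,0],
  [0,0,20],
  [0,0,30],
  [0,0,30],
  [0,0,20],
  [0,0,8],
  [0,0,0],
], spin=[0,0,0,0,0,0,0,0,0,0,0,0,0,0,0,0,0,0,0], claw=[-1,-1,-1,-1,-1,-1,-1,-1,-1,-1,-1,-1,-1,-1,-1,-1,-1,-1,-1])

```text
clock: 38.25
position: [0.6103, -0.2516, 0.0553]
ee_rot: [[-1.0, -0.029, -0.001], [-0.029, 1.0, 0.001], [0.001, 0.001, -1.0]]
wrist_force: [0.1, -0.1, -0.7]
opening: 0.0137
finger_force: 59.1
```

```bash
python3 - <<'E'
from fit import *
s=bot.observe();p=s['position']; plan(.611,-.2526,.06,np.pi+.028)
c=cap('scene'); z=p[2]-.033
h,sa,v=hsv(c); W=cloud(c)
w=(v>120)&(sa<70)&(W[...,2]>.0)
uv=proj(c,np.array([[p[0],p[1],z+.012]]))[0]; b=blob(w,uv,3)
r=fit(c,SH['cart'],b,(p[0],p[1],.028),z,z+.028,fixyaw=True); print(b.sum(),r)
u,v=uv.astype(int); im=c['frame'][v-25:v+25,u-30:u+30,::-1]; im=cv2.resize(im,(720,600),interpolation=cv2.INTER_CUBIC); cv2.imwrite('pics/c7.png',im)
E
```

```text
pos [ 0.6103 -0.2516  0.0553] shift [-0.7 -1.  -4.7] spin 0.1 | q6 now -24 end -24 alts +- 180 t 38.2
1511 (array([ 0.61049262, -0.25273457,  0.028     ]), np.float64(675.9513950362652), np.float64(831.9707920598169))
```

View pics/c7.png

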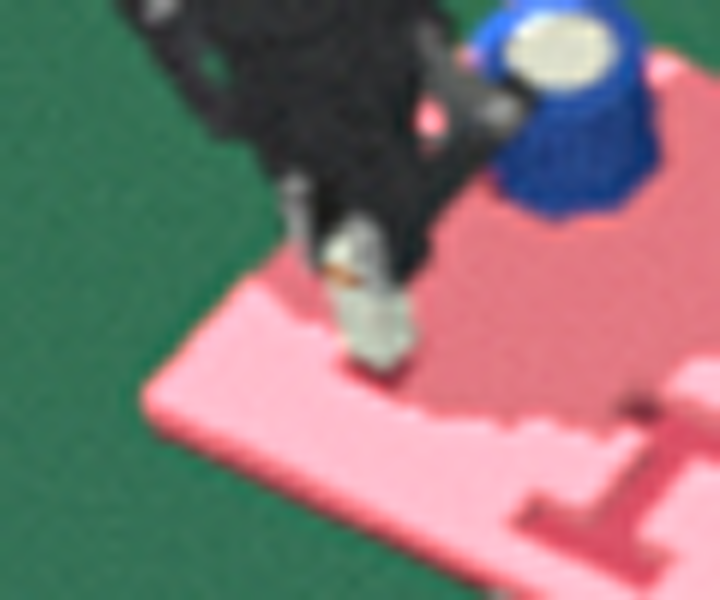

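```bash
python3 - <<'E'
from fit import *
c=dict(np.load('last_scene.npz')); p=np.array([.6103,-.2516]); z=.0553-.033
u,v=proj(c,np.array([[p[0],p[1],z+.012]]))[0].astype(int)
tocrop=lambda q:((q-[u-30,v-25]+.5)*12).round()
f=at(SH['cart'][0],(*p,.028),z); print('foot pred',tocrop(proj(c,f)).tolist())
f=at(grow(SH['cart'],2.5)[0],(.611,-.2526,.028),.016); print('pocket top pred',tocrop(proj(c,f)).tolist())
im=cv2.resize(cv2.imread('pics/scene0.png'),(512,384),interpolation=cv2.INTER_AREA)
cv2.imwrite('pics/c8.png',cv2.resize(im[v-25:v+25,u-30:u+30],(720,600),interpolation=cv2.INTER_CUBIC))
E
```

```text
foot pred [[374.0, 313.0], [341.0, 351.0], [386.0, 372.0], [420.0, 335.0]]
pocket top pred [[371.0, 319.0], [327.0, 368.0], [387.0, 396.0], [431.0, 347.0]]
```

View pics/c8.png

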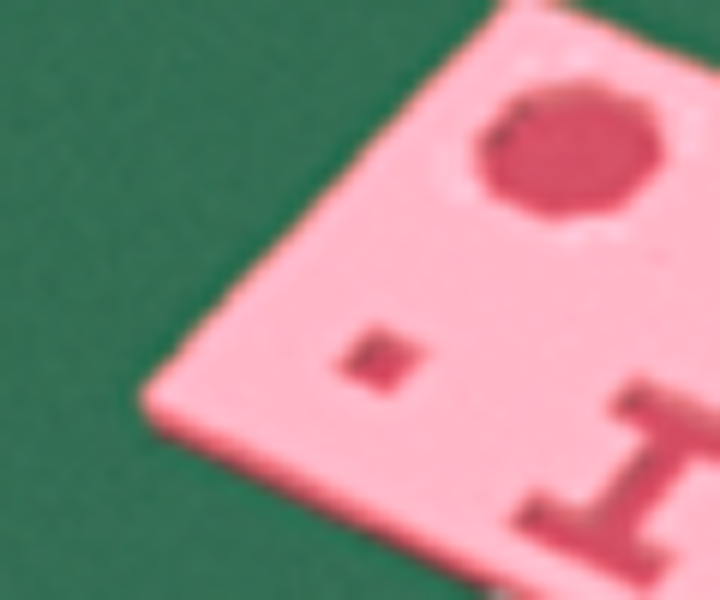

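The pocket centre (381,357) in c8 and the foot in c7 agree within about 1 mm, so I'll insert straight down.

>>> apply_moves([
  [0,0,3],
  [0,0,3],
  [0,0,3],
  [0,0,3],
  [0,0,2.5],
  [0,0,0],
  [0,0,0],
], spin=[0,0,0,0,0,0,0], claw=[-1,-1,-1,-1,-1,-1,-1])

```text
clock: 39.17
position: [0.6108, -0.2525, 0.0413]
ee_rot: [[-1.0, -0.028, 0.0], [-0.028, 1.0, 0.0], [-0.0, 0.0, -1.0]]
wrist_force: [0.3, -0.0, 1.0]
opening: 0.014
finger_force: 59.1
```

>>> apply_moves([
  [0,0,1],
  [0,0,1],
  [0,0,0],
  [0,0,0],
], spin=[0,0,0,0], claw=[-1,-1,-1,-1])

```text
clock: 39.67
position: [0.6109, -0.2525, 0.0394]
ee_rot: [[-1.0, -0.028, 0.0], [-0.028, 1.0, -0.0], [-0.0, -0.0, -1.0]]
wrist_force: [-0.3, -0.2, 2.0]
opening: 0.0138
finger_force: 59.3
```

>>> apply_moves([
  [0,0,0],
  [0,0,0],
  [0,0,0],
  [0,0,0],
  [0,0,-5],
  [0,0,-15],
  [0,0,-30],
  [0,0,-40],
  [0,0,-40],
  [0,0,-20],
  [15,20,0],
  [30,40,0],
  [40,50,0],
  [40,50,0],
  [40,50,0],
  [25,40,0],
  [0,20,0],
  [0,0,0],
], spin=[0,0,0,0,0,0,0,0,0,0,0,0,0,0,0,0,0,0], claw=[-0.5,-0.4,-0.3,-0.3,-0.3,-0.3,-0.3,-0.3,-0.3,0,0,0,0,0,0,0,0,0])

```text
clock: 41.92
position: [0.4165, 0.0095, 0.1906]
ee_rot: [[-1.0, -0.031, 0.002], [-0.031, 1.0, 0.0], [-0.002, -0.0, -1.0]]
wrist_force: [1.3, 0.0, 0.4]
opening: 0.0426
finger_force: 0.0
```

```bash
cat > parts.py <<'E'
from fit import *
def parts(ks,P):
    for n in('top','scene'):
        c=cap(n)
        for k in ks:
            p0=P[k]; b=blob(mask(c,k),proj(c,at(np.array([[0,0.]]),p0,.015))[0],5)
            if b.sum()<40: print(k,n,'not there'); continue
            r=fit(c,SH[k],b,p0,0,.022); print(k,n,r[0].round(4),round(r[1],1),round(r[2]))
P=dict(l=(.4475,.0958,1.12),t=(.6445,.2477,.536),i=(.5595,.1035,-.664))
E
python3 - <<'E'
from parts import *
parts('lti',P); plan(.4475,.0958,.1,1.12)
c=dict(np.load('last_scene.npz')); W=cloud(c)
for nm,(x,y) in dict(cart=(.611,-.2526),cap=(.516,-.2555)).items():
    r=np.hypot(W[...,0]-x,W[...,1]-y)<.02; q=W[r&(W[...,2]>.03)&(W[...,2]<.1)]; print(nm,len(q),np.percentile(q[:,2],[50,95]).round(4),np.median(q[q[:,2]>np.percentile(q[:,2],95)-.004],0).round(4))
E
```

```text
l top [0.4478 0.0977 1.1594] 48.1 51
t top not there
i top [ 0.5595  0.1043 -0.6453] 6.8 181
l scene [0.4492 0.0957 1.1257] 1.5 180
t scene not there
i scene [ 0.5588  0.1027 -0.6384] 24.1 188
pos [0.4168 0.0083 0.1901] shift [-33.1  86.6  90.1] spin -62.5 | q6 now 0 end -52 alts +- 180 t 42.0
cart 41 [0.0445 0.0522] [ 0.6151 -0.2511  0.0501]
cap 76 [0.0555 0.0591] [ 0.5129 -0.2563  0.0569]
```

Cap and cartridge tops read 0.057 and 0.050 m, so both are fully down. The L and I are where they were. The T seems to have moved, so I'll find it later. L next.

>>> apply_moves([
  [-10,26,0],
  [-13,35,0],
  [-10,26,0],
  [0,0,10],
  [0,0,20],
  [0,0,30],
  [0,0,25],
  [0,0,5],
  [0,0,0],
  [0,0,0],
], spin=[0,0,0,-10,-10.5,-10.5,-10.5,-10.5,-10.5,0], claw=[0,0,0,0,0,0,0,0,0,0])

```text
clock: 43.28
position: [0.4473, 0.0955, 0.0993]
ee_rot: [[-0.44, -0.898, -0.0], [-0.898, 0.44, -0.0], [0.0, 0.0, -1.0]]
wrist_force: [0.5, -0.1, 0.3]
opening: 0.0429
finger_force: 0.0
```

```bash
python3 - <<'E'
from fit import *
plan(.4477,.0958,.010,1.12)
c=cap('scene'); h,s,v=hsv(c); W=cloud(c)
m=(h>4)&(h<20)&(s>90)&(v>90)&(np.abs(W[...,2]-.012)<.02)
n,l,st,ce=cv2.connectedComponentsWithStats(m.astype(np.uint8))
for i in range(1,n):
    if st[i,4]>30: print(st[i],ce[i].round(),np.nanmean(W[l==i],0).round(3))
c2=cap('top');h,s,v=hsv(c2);W=cloud(c2)
m=(h>4)&(h<20)&(s>90)&(v>90)
n,l,st,ce=cv2.connectedComponentsWithStats(m.astype(np.uint8))
for i in range(1,n):
    if st[i,4]>30: print(st[i],ce[i].round(),np.nanmean(W[l==i],0).round(3))
save(c,'s9',s=1.5)
E
```

```text
pos [0.4473 0.0955 0.0993] shift [-0.4 -0.3 89.3] spin -0.2 | q6 now -52 end -52 alts +- 180 t 43.3
[286 219  15   7  49] [293. 222.] [0.562 0.115 0.012]
[296 245  18  21 201] [305. 252.] [0.642 0.199 0.016]
[191 164  17  20 148] [198. 174.] [0.638 0.198 0.017]
```

View pics/s9.png

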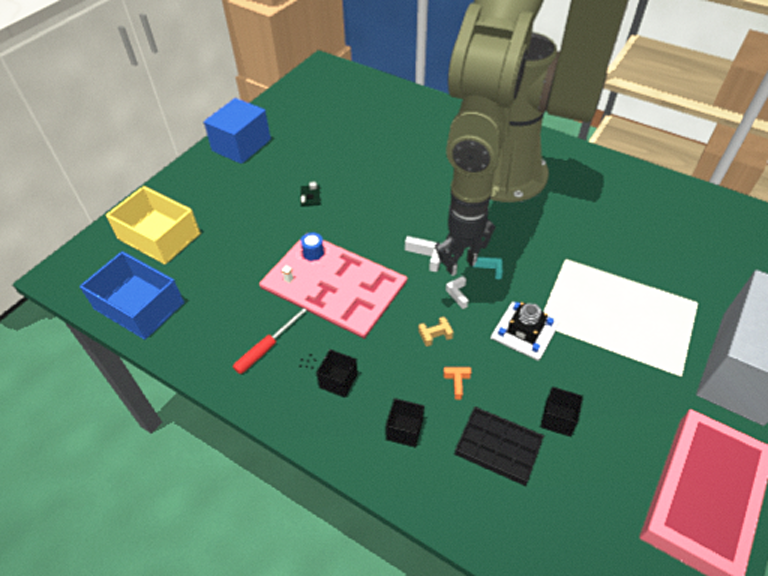

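Cap and cartridge stand in the tray at (312,246) and (288,273). The knocked T now lies at (457,380), about (0.640, 0.198). The gripper is above the L (457,292). Gripping the L.

>>> apply_moves([
  [-0.5,-0.5,15],
  [0,0,25],
  [0,0,25],
  [0,0,15],
  [0,0,9],
  [0,0,0],
  [0,0,0],
  [0,0,0],
  [0,0,0],
  [0,0,0],
], spin=[0,0,0,0,0,0,0,0,0,0], claw=[0,0,0,0,0,0,-1,-1,-1,-1])

```text
clock: 44.62
position: [0.4483, 0.0969, 0.0112]
ee_rot: [[-0.436, -0.9, 0.002], [-0.9, 0.436, 0.0], [-0.001, -0.002, -1.0]]
wrist_force: [-0.8, -0.8, 6.3]
opening: 0.01
finger_force: 59.8
```

>>> apply_moves([
  [0,0,-3],
  [0,0,-10],
  [0,0,-20],
  [0,0,-25],
  [0,0,-15],
  [0,0,-5],
  [0,0,0],
], spin=[0,0,0,0,0,0,0], claw=[-1,-1,-1,-1,-1,-1,-1])

```text
clock: 45.5
position: [0.4474, 0.0967, 0.0883]
ee_rot: [[-0.436, -0.9, 0.0], [-0.9, 0.436, 0.0], [-0.0, -0.0, -1.0]]
wrist_force: [-0.3, -0.2, -1.2]
opening: 0.0097
finger_force: 59.0
```

```bash
python3 - <<'E'
from fit import *
plan(.6065,-.0825,.05,np.pi+.028)
E
```

```text
pos [0.4474 0.0967 0.0883] shift [  91.8 -221.4   38.3] spin 62.5 | q6 now -52 end -9 alts +- 180 t 45.5
```

>>> apply_moves([
  [7,-16,0],
  [13,-31,0],
  [18,-43,0],
  [18,-43,0],
  [17,-43,0],
  [12,-30,0],
  [7,-15,0],
  [0,0,0],
  [0,0,5],
  [0,0,10],
  [0,0,10],
  [0,0,8],
  [0,0,5],
  [0,0,0],
], spin=[0,0,0,0,0,0,0,5.5,10,10,10,10,10,7], claw=[-1,-1,-1,-1,-1,-1,-1,-1,-1,-1,-1,-1,-1,-1])

```text
clock: 47.25
position: [0.6048, -0.0823, 0.0491]
ee_rot: [[-1.0, -0.024, -0.002], [-0.024, 1.0, 0.0], [0.002, 0.0, -1.0]]
wrist_force: [-0.1, -0.4, -0.9]
opening: 0.01
finger_force: 59.0
```

```bash
cat > held.py <<'E'
from fit import *
def held(k,off=0,dz=.011):
    s=bot.observe(); p=s['position']; Rm=s['ee_rot']; yaw=np.arctan2(Rm[1,0],Rm[0,0])+off; z=p[2]-dz
    print('tcp',p.round(4),'yaw',round(yaw,3),'f',s['wrist_force'].round(1),'open',round(s['opening'],4))
    for n in('top','scene'):
        c=cap(n); b=blob(mask(c,k),proj(c,at(np.array([[0,0.]]),(p[0],p[1],yaw),z+.02))[0],9)
        if b.sum()<20: print(n,'hidden'); continue
        if k=='l' and b.sum()>500: print(n,'merged',b.sum());continue
        # fit only visible mask: weight by ignoring dark gripper pixels
        h,sa,v=hsv(c); dark=cv2.dilate(((v<75)|(sa<45)).astype(np.uint8) if k!='l' else (v<100).astype(np.uint8),np.ones((3,3)))>0
        f0=(p[0],p[1],yaw); uv=proj(c,at(np.array([[0,0]]),f0,z))[0]; bb=30
        box=(int(uv[0])-bb,int(uv[1])-bb,int(uv[0])+bb,int(uv[1])+bb); sl=np.s_[box[1]:box[3],box[0]:box[2]]
        m=b[sl].astype(float); w=~(dark[sl]&~b[sl]); 
        f=lambda q:(w*(render(c,SH[k],q,z,z+.022,box)-m)**2).sum()+.2*((q[2]-yaw)/.05)**2+.2*((q[:2]-p[:2])**2).sum()/.003**2
        r=minimize(f,f0,method='Nelder-Mead',options=dict(initial_simplex=[f0,(f0[0]+.003,f0[1],yaw),(f0[0],f0[1]+.003,yaw),(f0[0],f0[1],yaw+.05)],xatol=1e-5,fatol=1e-3))
        print(n,'part',r.x.round(4),'minus tcp mm',((r.x[:2]-p[:2])*1000).round(1),'dyaw',round(r.x[2]-yaw,3),'loss',round(r.fun,1),b.sum())
E
python3 - <<'E'
from held import *
held('l',np.pi); plan(.607,-.082,.03,np.pi+.028)
E
```

```text
tcp [ 0.6048 -0.0823  0.0491] yaw 0.024 f [-0.1 -0.4 -0.9] open 0.01
top hidden
scene part [ 0.5993 -0.0892  0.2708] minus tcp mm [-5.6 -6.8] dyaw 0.246 loss 26.0 70
pos [ 0.6053 -0.0824  0.0496] shift [-1.8  0.4 19.6] spin 0.0 | q6 now -9 end -9 alts +- 180 t 47.4
```

>>> apply_moves([
  [-2.3,0.4,8],
  [0,0,8],
  [0,0,0],
], spin=[0,0,0], claw=[-1,-1,-1])

```text
clock: 47.72
position: [0.6073, -0.0819, 0.0331]
ee_rot: [[-1.0, -0.029, -0.002], [-0.029, 1.0, 0.0], [0.002, 0.0, -1.0]]
wrist_force: [-0.0, -0.2, 0.3]
opening: 0.01
finger_force: 59.0
```

```bash
python3 - <<'E'
from fit import *
s=bot.observe(); p=s['position']; print(p,s['wrist_force'].round(1)); c=cap('scene')
u,v=proj(c,np.array([[p[0],p[1],.02]]))[0].astype(int)
f=cv2.resize(c['frame'][v-25:v+25,u-33:u+33,::-1],(792,600),interpolation=cv2.INTER_CUBIC).copy()
tc=lambda q:((q-[u-33,v-25]+.5)*12).round().astype(np.int32)
for r in SH['l']: cv2.polylines(f,[tc(proj(c,at(r,(p[0],p[1],.028),p[2]-.011)))],1,(255,0,0),1)
for r in grow(SH['l'],2.5): cv2.polylines(f,[tc(proj(c,at(r,(.607,-.082,.028),.016)))],1,(0,255,0),1)
cv2.imwrite('pics/c10.png',f)
E
```

```text
[ 0.60734385 -0.08189902  0.03305496] [-0.  -0.2  0.3]
```

View pics/c10.png

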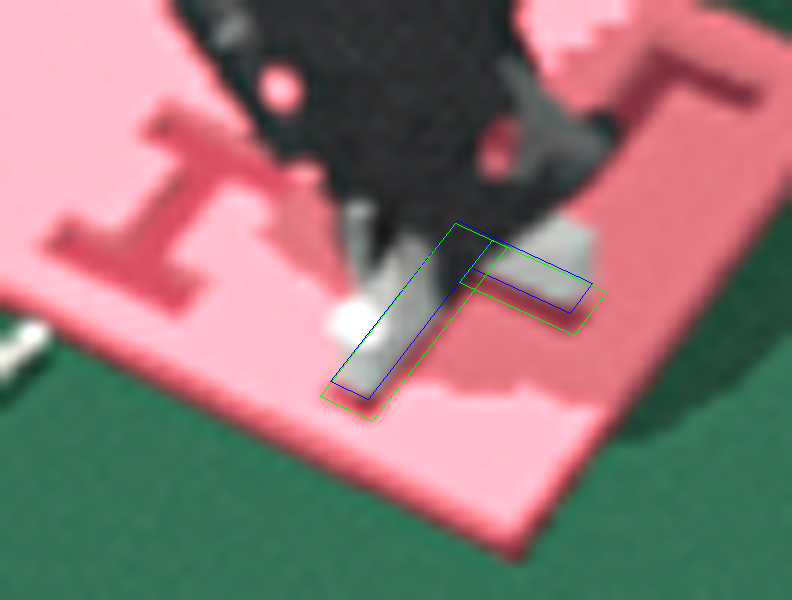

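The overlay shows the held L (blue) matching its picture and sitting inside the pocket outline (green). Inserting.

>>> apply_moves([
  [0,0,4],
  [0,0,3],
  [0,0,3],
  [0,0,2],
  [0,0,2],
  [0,0,0],
  [0,0,0],
], spin=[0,0,0,0,0,0,0], claw=[-1,-1,-1,-1,-1,-1,-1])

```text
clock: 48.65
position: [0.6084, -0.0821, 0.0204]
ee_rot: [[-1.0, -0.028, 0.0], [-0.028, 1.0, -0.0], [-0.0, -0.0, -1.0]]
wrist_force: [0.2, -1.3, -0.1]
opening: 0.0098
finger_force: 59.0
```

>>> apply_moves([
  [0,0,1.5],
  [0,0,1],
  [0,0,0],
  [0,0,0],
  [0,0,0],
  [0,0,0],
  [0,0,0],
  [0,0,-10],
  [0,0,-20],
  [0,0,-35],
  [0,0,-40],
  [0,0,-35],
  [0,0,-20],
  [0,0,0],
], spin=[0,0,0,0,0,0,0,0,0,0,0,0,0,0], claw=[-1,-1,-1,-0.7,-0.5,-0.4,-0.4,-0.4,-0.2,0,0,0,0,0])

```text
clock: 50.4
position: [0.6099, -0.0822, 0.1804]
ee_rot: [[-1.0, -0.028, 0.004], [-0.028, 1.0, -0.001], [-0.004, -0.001, -1.0]]
wrist_force: [-0.6, -0.4, -0.7]
opening: 0.0426
finger_force: 0.0
```

```bash
python3 - <<'E'
from parts import *
P['t']=(.64,.205,.6)
c=cap('scene');W=cloud(c)
for y in(0,.4,.8,1.2):
    b=blob(mask(c,'t'),proj(c,np.array([[.64,.2,.015]]))[0],6); r=fit(c,SH['t'],b,(.64,.20,y),0,.022); print(y,r[0].round(4),round(r[1],1))
r=min((fit(c,SH['t'],b,(.64,.20,y),0,.022) for y in(.4,.9)),key=lambda q:q[1]); P['t']=tuple(r[0])
parts('it',P)
# L seated?
for rr in SH['l']:
    m=np.zeros(W.shape[:2],np.uint8); cv2.fillPoly(m,[proj(c,at(rr,(.6075,-.082,.028),.028)).round().astype(np.int32)],1)
    m=cv2.erode(m,np.ones((2,2))); print('L top z',np.nanmedian(W[m>0][:,2]).round(4),m.sum())
m=(np.hypot(W[...,0]-.56,W[...,1]+.11)<.015);print('foam z',np.nanmedian(W[m][:,2]).round(4))
plan(.5598,.1037,.1,-.65)
E
```

```text
0 [0.6505 0.2043 0.5349] 2.9
0.4 [0.6505 0.2044 0.5429] 2.9
0.8 [0.6506 0.2044 0.5428] 2.8
1.2 [0.6504 0.2045 0.55  ] 2.9
i top [ 0.5595  0.1043 -0.6453] 6.8 181
t top [0.6489 0.2052 0.5391] 8.2 145
i scene [ 0.5589  0.1024 -0.6514] 19.2 192
t scene [0.6502 0.2043 0.5444] 2.6 212
L top z 0.0268 44
L top z 0.0264 21
foam z 0.0151
pos [ 0.6077 -0.082   0.1768] shift [ 42.5 186.9  76.9] spin 38.9 | q6 now -9 end 48 alts +- 180 t 50.5
```

The L is seated: its top is about 11.5 mm above the foam. Next, the I.

>>> apply_moves([
  [5,22,0],
  [10,45,0],
  [12,53,0],
  [10,45,0],
  [5,22,0],
  [0,0,10],
  [0,0,20],
  [0,0,30],
  [0,0,17],
  [0,0,0],
  [0,0,0],
], spin=[0,0,0,0,0,9.7,9.7,9.7,9.8,0,0], claw=[0,0,0,0,0,0,0,0,0,0,0])

```text
clock: 51.92
position: [0.5609, 0.1042, 0.1011]
ee_rot: [[-0.798, 0.603, -0.0], [0.603, 0.798, 0.0], [0.0, 0.0, -1.0]]
wrist_force: [-0.2, 0.7, -0.5]
opening: 0.0423
finger_force: 0.0
```

```bash
python3 - <<'E'
from parts import *
plan(.5603,.1038,.010,-.648); parts('i',P)
E
```

```text
pos [0.5609 0.1042 0.1011] shift [ 0.2 -0.7 91.1] spin 0.0 | q6 now 48 end 48 alts +- 180 t 51.9
i top [ 0.5033  0.133  -0.0484] 3277.7 3664
i scene [ 0.5604  0.103  -0.7004] 15.7 199
```

>>> apply_moves([
  [0,-0.5,15],
  [0,0,25],
  [0,0,25],
  [0,0,15],
  [0,0,10.5],
  [0,0,0],
  [0,0,0],
  [0,0,0],
  [0,0,0],
  [0,0,0],
], spin=[0,0,0,0,0,0,0,0,0,0], claw=[0,0,0,0,0,0,-1,-1,-1,-1])

```text
clock: 53.28
position: [0.5617, 0.1034, 0.0114]
ee_rot: [[-0.796, 0.606, 0.002], [0.606, 0.796, 0.0], [-0.001, 0.001, -1.0]]
wrist_force: [-0.5, 0.5, 5.9]
opening: 0.01
finger_force: 60.5
```

>>> apply_moves([
  [0,0,-3],
  [0,0,-10],
  [0,0,-20],
  [0,0,-25],
  [0,0,-15],
  [0,0,-10],
  [0,0,0],
], spin=[0,0,0,0,0,0,0], claw=[-1,-1,-1,-1,-1,-1,-1])

```text
clock: 54.15
position: [0.5612, 0.1033, 0.0938]
ee_rot: [[-0.796, 0.606, 0.001], [0.606, 0.796, 0.0], [-0.001, 0.001, -1.0]]
wrist_force: [-0.4, 0.5, -0.7]
opening: 0.01
finger_force: 59.7
```

```bash
python3 - <<'E'
from held import *
held('i',np.pi); plan(.6092,-.163,.05,np.pi+.028)
E
```

```text
tcp [0.5612 0.1033 0.0938] yaw 5.633 f [-0.4  0.5 -0.7] open 0.01
top part [0.5552 0.1127 5.6233] minus tcp mm [-6.   9.3] dyaw -0.009 loss 2000.5 11728
scene part [0.5544 0.1003 5.8721] minus tcp mm [-6.8 -3.1] dyaw 0.24 loss 42.1 96
pos [0.5603 0.1032 0.0927] shift [-200.1 -182.2   42.7] spin -38.9 | q6 now 48 end -17 alts +- 180 t 54.2
```

>>> apply_moves([
  [-15,-14,0],
  [-30,-27,0],
  [-38,-35,0],
  [-38,-35,0],
  [-37,-34,0],
  [-28,-25,0],
  [-14,-12,0],
  [0,0,10],
  [0,0,20],
  [0,0,20],
  [0,0,8],
  [0,0,0],
], spin=[0,0,0,0,0,0,0,-9.7,-9.7,-9.7,-9.7,0], claw=[-1,-1,-1,-1,-1,-1,-1,-1,-1,-1,-1,-1])

```text
clock: 55.75
position: [0.6085, -0.1622, 0.0341]
ee_rot: [[-1.0, -0.025, -0.003], [-0.025, 1.0, 0.001], [0.002, 0.001, -1.0]]
wrist_force: [0.5, -0.4, -1.0]
opening: 0.0104
finger_force: 59.7
```

```bash
python3 - <<'E'
from fit import *
plan(.6092,-.163,.033,np.pi+.028)
s=bot.observe(); p=s['position']; c=cap('scene')
u,v=proj(c,np.array([[p[0],p[1],.02]]))[0].astype(int)
f=cv2.resize(c['frame'][v-25:v+25,u-33:u+33,::-1],(792,600),interpolation=cv2.INTER_CUBIC).copy()
tc=lambda q:((q-[u-33,v-25]+.5)*12).round().astype(np.int32)
for r in SH['i']: cv2.polylines(f,[tc(proj(c,at(r,(p[0],p[1],.028),p[2]-.011)))],1,(255,0,0),1)
for r in grow(SH['i'],2.5): cv2.polylines(f,[tc(proj(c,at(r,(.6092,-.163,.028),.016)))],1,(0,255,0),1)
cv2.imwrite('pics/c11.png',f)
E
```

```text
pos [ 0.6085 -0.1622  0.0341] shift [-0.7 -0.8  1.1] spin -0.2 | q6 now -16 end -17 alts +- 180 t 55.8
```

View pics/c11.png

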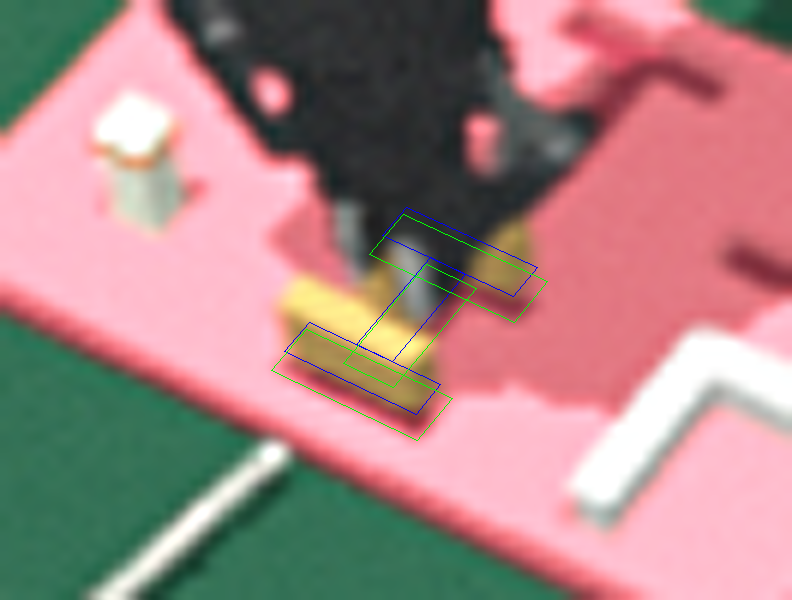

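Both views are used up. In this one the held I (blue) matches its picture, the pocket shows slightly up of green, and the L and cartridge are seated. I'll check the I pocket numerically in the first scene picture.

```bash
python3 - <<'E'
from fit import *
c=dict(np.load('last_scene.npz'))
im=cv2.resize(cv2.imread('pics/scene0.png'),(512,384),interpolation=cv2.INTER_AREA)
c['frame']=im[...,::-1].copy()
h,s,v=hsv(c)
for k,p0 in dict(i=(.6092,-.163,.028),l=(.607,-.082,.028),t=(.514,-.165,.028)).items():
    uv=proj(c,at(np.array([[0,0.]]),p0,.006))[0]; u0,v0=uv.astype(int)
    floor=s[v0-1:v0+2,u0-1:u0+2].mean(); foam=np.median(s[v0-25:v0+25,u0-25:u0+25]); 
    for fr in(.35,.5,.65):
        m=(s>foam+(floor-foam)*fr)&((h>150)|(h<8)); b=blob(m,uv,3)
        r=fit(c,grow(SH[k],2.5),b,p0,.006,.016,False if 0 else True,fixyaw=True)
        r2=fit(c,grow(SH[k],2.5),b,p0,.0155,.016,True,fixyaw=True)
        print(k,fr,floor,foam,b.sum(),r[0].round(4),round(r[1],1),'| opening',r2[0].round(4),round(r2[1],1))
E
```

```text
i 0.35 154.33333333333334 73.0 158 [ 0.6067 -0.1633  0.028 ] 16.7 | opening [ 0.609  -0.1618  0.028 ] 1.2
i 0.5 154.33333333333334 73.0 144 [ 0.6071 -0.1641  0.028 ] 9.6 | opening [ 0.6092 -0.1616  0.028 ] 1.7
i 0.65 154.33333333333334 73.0 117 [ 0.607  -0.1637  0.028 ] 2.2 | opening [ 0.61   -0.1611  0.028 ] 7.8
l 0.35 152.33333333333334 99.0 113 [ 0.6047 -0.0839  0.028 ] 5.7 | opening [ 0.6073 -0.0818  0.028 ] 1.9
l 0.5 152.33333333333334 99.0 96 [ 0.6054 -0.0831  0.028 ] 1.4 | opening [ 0.6079 -0.0811  0.028 ] 6.4
l 0.65 152.33333333333334 99.0 81 [ 0.6066 -0.0835  0.028 ] 0.7 | opening [ 0.6092 -0.0812  0.028 ] 13.4
t 0.35 152.33333333333334 80.0 109 [ 0.5124 -0.1656  0.028 ] 11.0 | opening [ 0.5161 -0.1633  0.028 ] 0.8
t 0.5 152.33333333333334 80.0 93 [ 0.5122 -0.1663  0.028 ] 4.2 | opening [ 0.5156 -0.1638  0.028 ] 2.8
t 0.65 152.33333333333334 80.0 78 [ 0.5133 -0.166   0.028 ] 0.9 | opening [ 0.5169 -0.164   0.028 ] 7.7
```

The opening fit puts the I pocket at (0.609, -0.162), and I'm within 1 mm of that. Inserting.

>>> apply_moves([
  [0,0,4],
  [0,0,4],
  [0,0,3],
  [0,0,2],
  [0,0,1.5],
  [0,0,0],
  [0,0,0],
], spin=[0,0,0,0,0,0,0], claw=[-1,-1,-1,-1,-1,-1,-1])

```text
clock: 56.68
position: [0.6098, -0.1627, 0.0209]
ee_rot: [[-1.0, -0.027, 0.0], [-0.027, 1.0, -0.0], [-0.0, -0.0, -1.0]]
wrist_force: [-0.1, -0.1, -0.3]
opening: 0.0101
finger_force: 59.7
```

>>> apply_moves([
  [0,0,1.5],
  [0,0,1.5],
  [0,0,0],
  [0,0,0],
  [0,0,0],
  [0,0,0],
  [0,0,0],
  [0,0,-10],
  [0,0,-20],
  [0,0,-35],
  [0,0,-40],
  [0,0,-35],
  [0,0,-20],
  [0,0,0],
], spin=[0,0,0,0,0,0,0,0,0,0,0,0,0,0], claw=[-1,-1,-1,-0.7,-0.5,-0.4,-0.4,-0.4,-0.2,0,0,0,0,0])

```text
clock: 58.42
position: [0.6111, -0.1631, 0.1804]
ee_rot: [[-1.0, -0.027, 0.004], [-0.027, 1.0, -0.001], [-0.004, -0.001, -1.0]]
wrist_force: [-0.4, -0.2, -0.5]
opening: 0.0425
finger_force: 0.0
```

```bash
cat > seat.py <<'E'
from fit import *
def seat(D):
    c=cap('scene');W=cloud(c)
    for k,p in D.items():
        for rr in SH[k]:
            m=np.zeros(W.shape[:2],np.uint8); cv2.fillPoly(m,[proj(c,at(rr,p,.028)).round().astype(np.int32)],1)
            m=cv2.erode(m,np.ones((2,2)))>0; q=W[m][:,2]; print(k,'top z',np.nanpercentile(q,[20,50,80]).round(4),m.sum())
E
python3 - <<'E'
from seat import *; from parts import *
seat(dict(i=(.609,-.162,.028),l=(.6075,-.082,.028)))
P['t']=(.65,.2046,.542); parts('t',P); plan(.6498,.2049,.1,.542)
E
```

```text
i top z [0.026  0.0276 0.0291] 23
i top z [0.0261 0.0273 0.0293] 25
i top z [0.0263 0.0272 0.0296] 25
l top z [0.0248 0.0266 0.0291] 44
l top z [0.0255 0.0271 0.0288] 21
t top [0.6486 0.205  0.5476] 8.2 144
t scene [0.6502 0.2044 0.5527] 2.5 209
pos [ 0.609  -0.1625  0.1768] shift [-50.6 366.2  76.9] spin -29.5 | q6 now -16 end -14 alts +- 180 t 58.6
```

The I is seated too. Now the T.

>>> apply_moves([
  [-3,20,0],
  [-5,40,0],
  [-7,53,0],
  [-7,53,0],
  [-7,53,0],
  [-7,53,0],
  [-6,47,0],
  [-5,31,0],
  [-3,16,0],
  [0,0,10],
  [0,0,25],
  [0,0,30],
  [0,0,11],
  [0,0,0],
], spin=[0,0,0,0,0,0,0,0,0,-10,-10,-9.8,0,0], claw=[0,0,0,0,0,0,0,0,0,0,0,0,0,0])

```text
clock: 60.32
position: [0.6492, 0.2041, 0.101]
ee_rot: [[-0.856, -0.517, -0.002], [-0.517, 0.856, -0.001], [0.002, 0.0, -1.0]]
wrist_force: [0.0, 0.2, 1.0]
opening: 0.043
finger_force: 0.0
```

```bash
python3 - <<'E'
from parts import *
plan(.6492,.2048,.010,.548); P['t']=(.65,.2046,.542); parts('t',P)
E
```

```text
pos [0.6492 0.2041 0.101 ] shift [-0.5  0.5 91. ] spin -0.3 | q6 now -14 end -14 alts +- 180 t 60.3
t top not there
t scene [0.6508 0.2047 0.5508] 4.2 220
```

>>> apply_moves([
  [-0.5,0.5,15],
  [0,0,25],
  [0,0,25],
  [0,0,15],
  [0,0,10.5],
  [0,0,0],
  [0,0,0],
  [0,0,0],
  [0,0,0],
  [0,0,0],
], spin=[0,0,0,0,0,0,0,0,0,0], claw=[0,0,0,0,0,0,-1,-1,-1,-1])

```text
clock: 61.68
position: [0.651, 0.2055, 0.0126]
ee_rot: [[-0.854, -0.52, 0.002], [-0.52, 0.854, 0.001], [-0.002, -0.001, -1.0]]
wrist_force: [-1.0, -0.2, 5.7]
opening: 0.0099
finger_force: 60.5
```

>>> apply_moves([
  [0,0,-3],
  [0,0,-10],
  [0,0,-20],
  [0,0,-30],
  [0,0,-20],
  [0,0,-10],
  [0,0,0],
], spin=[0,0,0,0,0,0,0], claw=[-1,-1,-1,-1,-1,-1,-1])

```text
clock: 62.55
position: [0.6508, 0.2054, 0.1056]
ee_rot: [[-0.854, -0.52, 0.002], [-0.52, 0.854, 0.001], [-0.002, -0.0, -1.0]]
wrist_force: [0.3, -0.1, -0.8]
opening: 0.01
finger_force: 59.8
```

```bash
python3 - <<'E'
from fit import *
plan(.5155,-.1642,.05,np.pi+.028)
E
```

```text
pos [0.6508 0.2054 0.1056] shift [ 307.8 -245.4   55.1] spin 29.7 | q6 now -14 end -19 alts +- 180 t 62.5
```

>>> apply_moves([
  [15,-12,0],
  [30,-24,0],
  [40,-32,0],
  [45,-36,0],
  [45,-36,0],
  [45,-36,0],
  [40,-32,0],
  [31,-24.5,0],
  [16.5,-13,0],
  [0,0,10],
  [0,0,25],
  [0,0,25],
  [0,0,10],
  [0,0,0],
], spin=[0,0,0,0,0,0,0,0,0,9.9,9.9,9.9,0,0], claw=[-1,-1,-1,-1,-1,-1,-1,-1,-1,-1,-1,-1,-1,-1])

```text
clock: 64.3
position: [0.5136, -0.1644, 0.0334]
ee_rot: [[-1.0, -0.031, -0.002], [-0.031, 1.0, 0.001], [0.002, 0.001, -1.0]]
wrist_force: [-0.9, 0.5, 0.2]
opening: 0.0106
finger_force: 59.7
```

```bash
python3 - <<'E'
from fit import *
plan(.5157,-.1642,.033,np.pi+.028)
s=bot.observe(); p=s['position']; c=cap('scene'); z=p[2]-.0115
h,sa,v=hsv(c)
m=(h>3)&(h<22)&(sa>90)&(v>60)
b=blob(m,proj(c,at(np.array([[-26,15.]]),(p[0],p[1],.028),z+.011))[0],4); print(b.sum(),int((h[b]).mean()))
# blob is mostly the cross-bar: fit with gripper pixels ignored
uv=proj(c,np.array([[p[0],p[1],z]]))[0]; bb=26; x0,y0=uv.astype(int)-bb; box=(x0,y0,x0+2*bb,y0+2*bb); sl=np.s_[y0:y0+2*bb,x0:x0+2*bb]
w=~(cv2.dilate((sa[sl]<60).astype(np.uint8),np.ones((3,3)))>0)|b[sl]
f=lambda q:(w*(render(c,SH['t'],(q[0],q[1],.028),z,z+.022,box)-b[sl])**2).sum()
r=minimize(f,p[:2],method='Nelder-Mead',options=dict(initial_simplex=[p[:2],p[:2]+[.003,0],p[:2]+[0,.003]],xatol=1e-5)); print('part-tcp mm',((r.x-p[:2])*1000).round(1),'loss',round(f(p[:2]),1),round(r.fun,1))
E
```

```text
pos [ 0.5136 -0.1644  0.0334] shift [-2.1  0.1  0.4] spin 0.2 | q6 now -20 end -19 alts +- 180 t 64.3
40 10
part-tcp mm [-2.6  1.7] loss 38.4 31.2
```

>>> apply_moves([
  [-1.0,0,3],
  [0,0,3],
  [0,0,3],
  [0,0,1.5],
  [0,0,1],
  [0,0,0],
  [0,0,0],
], spin=[0,0,0,0,0,0,0], claw=[-1,-1,-1,-1,-1,-1,-1])

```text
clock: 65.22
position: [0.5161, -0.1644, 0.0228]
ee_rot: [[-1.0, -0.028, 0.0], [-0.028, 1.0, -0.0], [-0.0, -0.0, -1.0]]
wrist_force: [-0.2, 0.5, -0.2]
opening: 0.0101
finger_force: 59.7
```

>>> apply_moves([
  [0,0,1.5],
  [0,0,1.5],
  [0,0,1],
  [0,0,0],
  [0,0,0],
], spin=[0,0,0,0,0], claw=[-1,-1,-1,-1,-1])

```text
clock: 65.85
position: [0.5161, -0.1644, 0.0188]
ee_rot: [[-1.0, -0.028, 0.0], [-0.028, 1.0, -0.0], [-0.0, -0.0, -1.0]]
wrist_force: [-0.6, -0.5, -1.1]
opening: 0.0099
finger_force: 59.7
```

Released low, then lift and swing clear for the final check.

>>> apply_moves([
  [0,0,0],
  [0,0,0],
  [0,0,0],
  [0,0,0],
  [0,0,-10],
  [0,0,-20],
  [0,0,-35],
  [0,0,-40],
  [0,0,-35],
  [0,0,-20],
  [0,20,0],
  [0,40,0],
  [0,50,0],
  [0,50,0],
  [0,50,0],
  [0,40,0],
  [0,20,0],
  [0,0,0],
  [0,0,0],
], spin=[0,0,0,0,0,0,0,0,0,0,0,0,0,0,0,0,0,0,0], claw=[-0.7,-0.5,-0.4,-0.4,-0.4,-0.2,-0.2,-0.2,-0.2,0,0,0,0,0,0,0,0,0,0])

```text
clock: 68.22
position: [0.5076, 0.1055, 0.1782]
ee_rot: [[-1.0, -0.029, -0.001], [-0.029, 1.0, -0.0], [0.001, -0.0, -1.0]]
wrist_force: [0.6, -0.4, 0.4]
opening: 0.0428
finger_force: 0.0
```

```bash
python3 - <<'E'
from seat import *
D=dict(i=(.609,-.162,.028),l=(.6075,-.082,.028),t=(.5155,-.164,.028)); seat(D)
c=dict(np.load('last_scene.npz')); t=cap('top')
for n,q in(('scene',c),('top',t)):
    W=cloud(q)
    for k in 'ilt':
        b=blob(mask(q,k),proj(q,at(np.array([[0,0.]]),D[k],.024))[0],4)
        if b.sum()<30: print(n,k,'none'); continue
        r=fit(q,SH[k],b,D[k],.014,.028); print(n,k,r[0].round(4),round(r[1],1),round(r[2]))
    for nm,(x,y,zl) in dict(cart=(.611,-.2526,.05),cap=(.516,-.2555,.056),foam=(.56,-.11,.016)).items():
        r=np.hypot(W[...,0]-x,W[...,1]-y)<.012; z=W[r][:,2]; z=z[z<.1]; print(n,nm,'want',zl,np.nanpercentile(z,[50,80,95]).round(4),len(z))
save(t,'end',s=1.5); print(bot.observe()['clock'])
E
```

```text
i top z [0.026  0.0274 0.0292] 23
i top z [0.0253 0.0274 0.0282] 25
i top z [0.0258 0.0274 0.0291] 25
l top z [0.0251 0.0269 0.0286] 44
l top z [0.0251 0.0265 0.029 ] 21
t top z [0.0245 0.0264 0.0292] 26
t top z [0.0258 0.027  0.029 ] 27
scene i [ 0.6081 -0.1631  0.0206] 13.9 129
scene l [ 0.6055 -0.0833  0.035 ] 0.9 152
scene t [ 0.5142 -0.164   0.0217] 1.0 137
scene cart want 0.05 [0.0347 0.0481 0.0502] 68
scene cap want 0.056 [0.0562 0.0589 0.0601] 31
scene foam want 0.016 [0.0161 0.0169 0.0177] 31
top i [ 0.6081 -0.1619  0.0245] 6.0 119
top l [ 0.6051 -0.083  -0.0388] 1175.8 1470
top t [ 0.5125 -0.1642  0.0226] 2.3 126
top cart want 0.05 [0.0472 0.051  0.054 ] 42
top cap want 0.056 [0.0566 0.06   0.063 ] 38
top foam want 0.016 [0.0163 0.0192 0.0232] 39
68.325
```

All five parts read fully down at their pockets, and the gripper is clear. Handing in.

```bash
python3 -c "
from rig import sign_off
print(sign_off())"
```

```text
the job is handed in; nothing more can be done
None
```

The job is handed in: the cap, the cartridge and the L, T and I brackets are stowed in their pockets by the last camera measurements, and no Z bracket was on the bench.

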